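# Put the microscope optics away

## Task

Put the optics lying on the bench away: stand each of the three silver objectives, nose up, in the well of the holder of its own ring colour, and lay the steel analyser slider fully down in the T-shaped cutout of its tray, turned to match. Lower each piece into place and let go there, never drop it, and leave the two black eyepieces standing where they are.

Things in the scene. Friction and masses are not known exactly. Their poses are not given: they have to be found in the camera images.
- objective_red: Loose microscope objective, about 0.1 kg, standing nose up: silver barrel 30 mm in diameter, 44 mm tall overall, with a red cone below the nose and a thin red band. The barrel is straight from 5 to 29 mm above the underside (below it a brass thread 23 mm across); grip it there from above. Origin: centre of its underside; z points up to the nose.
- objective_yellow: Loose microscope objective, about 0.1 kg, standing nose up: silver barrel 30 mm in diameter, 50 mm tall overall, with a yellow cone below the nose and a thin yellow band. The barrel is straight from 5 to 35 mm above the underside (below it a brass thread 23 mm across); grip it there from above. Origin: centre of its underside; z points up to the nose.
- objective_blue: Loose microscope objective, about 0.1 kg, standing nose up: silver barrel 30 mm in diameter, 56 mm tall overall, with a blue cone below the nose and a thin blue band. The barrel is straight from 5 to 41 mm above the underside (below it a brass thread 23 mm across); grip it there from above. Origin: centre of its underside; z points up to the nose.
- holder_red: Fixed round red plastic holder, 70 mm in diameter, 16 mm high, with an open round well 42 mm across whose black floor is 6 mm above the bench (well 10 mm deep). Origin: centre of its underside, on the bench; a seated objective's origin is 6 mm above it.
- holder_yellow: Fixed round yellow plastic holder, 70 mm in diameter, 16 mm high, with an open round well 42 mm across whose black floor is 6 mm above the bench (well 10 mm deep). Origin: centre of its underside, on the bench; a seated objective's origin is 6 mm above it.
- holder_blue: Fixed round blue plastic holder, 70 mm in diameter, 16 mm high, with an open round well 42 mm across whose black floor is 6 mm above the bench (well 10 mm deep). Origin: centre of its underside, on the bench; a seated objective's origin is 6 mm above it.
- slider: Loose steel T-shaped analyser slider, 0.12 kg, 12 mm thick, flat. Own frame: narrow part (28 mm wide in y, green window) x -41 to +13 mm, wide head (46 mm wide) x +13 to +33. On top a black grip rib, 14 mm wide in y, x -18 to +14, 12 to 26 mm above the underside: pinch it from above across y. Origin: on the underside below the rib, near the centre of mass; x to the head, z up.
- slider_tray: Fixed dark rubber tray, 104 x 74 mm, 14 mm high, T-shaped cutout, orange floor 6 mm above the bench. Own frame: narrow part (36 mm wide in y) x -45 to +9 mm, wide part (54 mm) x +9 to +37: 4 mm play all round; the slider fits one way only, its origin 6 mm above the tray's and its axes matching. Origin: on the bench; x to the wide part, z up.
- eyepiece_1: Loose black eyepiece standing upright, 36 mm in diameter, 38 mm tall, no coloured ring, lens on top: not part of the job, leave it standing where it is. Origin: centre of its underside.
- eyepiece_2: Loose black eyepiece standing upright, 36 mm in diameter, 38 mm tall, no coloured ring, lens on top: not part of the job, leave it standing where it is. Origin: centre of its underside.
Mind the look-alikes: they are no part of the job. Several things look just like the holder_blue: the one meant starts farthest from the robot's base.

How it is judged:
By the outcome, as a careful person would: the job done as asked, in the order asked, and still so for the second after the job is handed in, with the robot touching nothing.
It also fails if it takes over 115 s, if anything falls off the work surface, if the arm or the gripper's body presses on something with over 40 N, if the wrist force passes 120 N, or if a joint passes its speed limit or range.

## Robot

A 7-joint arm with a two-finger parallel gripper is mounted at the origin on the work surface. World frame = base frame: x ahead of the robot, y to its left, z up, the work surface at z = 0. Lengths are in m, angles in rad, forces in N, time in s.
With the tool pointing down it reaches from about 0.4 to 0.85 m from the base axis. Payload 4.5 kg.
Tool frame: the origin (TCP) lies at the very end of the fingers, on their centre line; the grasp point (between the pads) lies 19 mm behind it (r.pinch_z is the distance from the TCP to the grasp point, in m); x points along the fingers, y is the direction in which the jaws open and shut, and the axes are right-handed (so a half turn about x gives the same grasp; the last joint's range is limited). The gripper opens to 88 mm and grips with 3 to 60 N. Pads are 18 mm wide; open, the fingers measure 123 mm over their backs; the gripper's body (75 mm by 187 mm) begins 45 mm behind the grasp point.
Start: joints at [-1.284, 0.689, -0.195, 1.565, 0.157, 0.902, -0.215], TCP at [0.156, 0.605, 0.239] pointing down, gripper open.
Joint ranges: [-3.01, 3.01], [-0.46, 2.08], [-1.47, 1.51], [0.13, 2.56], [-1, 4.14], [0.04, 2.09], [-2.66, 2.66]. Speed limits (rad/s): [2.57, 2.57, 3.14, 3.14, 3.14, 3.14, 3.14].

## Interface

Orientations are given as a unit quaternion [x, y, z, w].
In Python, from plant import telemetry, cams, job, r gives the robot as it stands.
- The arm moves only by the tool send_rows, never from a script. Its argument "commands" is one flat list of numbers, 7 for each row, row after row: the shift along the world's x, y, z as a fraction of full scale, then the turn, a rotation vector about the world's x, y, z as a fraction of full scale, then the closure, from 0 (fully open) to 1 (shut). In form: [dx, dy, dz, wx, wy, wz, claw, dx, dy, dz, wx, wy, wz, claw, ...]. A call has 1 to 12 rows; each row shifts and turns the pose as measured when the row begins; what a row does not reach is not made up. Full scale, the value 1, is 250 mm for a shift and 90 degrees for a turn. A row lasts 1/10 s, in which the tool goes at most 50 mm and 8.59 degrees, less where a joint would pass 70% of its speed; a pose out of reach is approached as far as the arm can. A call with a number of a shift or a turn outside -1 to 1 is refused whole. A call with a gripper value outside its range is refused whole. The fingers move at their own pace and stop on an object; "newtons" is the grip in N (left out, the last holds). Time passes only in rows, so rows that do not move let the fingers close. It gives the time, the measured TCP pose, the force and the opening at its end, in the units of the state.
- telemetry.get_state(): the state, without advancing time (a new reading comes with each control period).
- cams.snapshot(name): name is "scene" or "top" or "wrist"; returns a dict with "image" (384x512x3 uint8, blue, green, red), "intrinsics" (3x3 intrinsics, pixels), "world_to_cam" (4x4, takes a point from world to camera coordinates). Camera axes: x right, y down, z forward; pixel columns grow to the right and rows downward; lengths in m; the calibration is good to about 2 mm. The wrist camera is an equidistant fisheye: a pixel r from the principal point sees the ray r / f radians off the axis. A picture is of the moment at which its call begins. There is no depth.
- job.finish_job(): hands the job in, once; it reports no verdict.
The state is a dict: "clock": time; "q": joint angles; "qd": joint speeds; "joint_torque": joint torques, N m; "tool_pos": TCP position; "eef_rot": TCP orientation; "contact_force": force on the tool from outside, world axes, zero at the start; "moment": the same for the moment, N m; "opening": opening from 0.0 (shut) to 1.0 (fully open).
Only numpy, scipy, OpenCV 4.12 (cv2) and the standard library are available. Lean on these libraries where they do the work, as an engineer would, in place of code of your own. Each camera call takes 0.05 s, during which the arm holds its last target.

## Working session

There is one attempt and no reset: what is moved stays moved. The work goes in short steps, Python scripts to look and compute and a tool call to move; the robot and the scene stay as the last step left them, time stands still between calls to the robot, and variables do not carry over. Pictures are saved under pics/ and viewed, and the job is handed in when it is done.

Besides the shell and the picture viewer there is one more tool, called as name(argument=value, ...) on one line, values as JSON. send_rows: Moves the arm, as the interface text tells. Its arguments: {"type":"object","properties":{"commands":{"type":"array"},"newtons":{"type":"number"}},"required":["commands"]}

```bash
ls; mkdir -p pics; python3 - <<'E'
from plant import telemetry, cams, job, r
import cv2
print(telemetry.get_state())
for n in ("scene","top","wrist"):
    s=cams.snapshot(n); cv2.imwrite(f"pics/{n}0.png",s["image"]); print(n,s["intrinsics"],s["world_to_cam"])
E
```

```text
pics
{'clock': 0.0, 'q': array([-1.28416614,  0.68994719, -0.19452441,  1.56633527,  0.15731241,
        0.9024835 , -0.21509267]), 'qd': array([-0.00125728,  0.0004508 ,  0.00234955,  0.00123139,  0.00043658,
        0.00062249, -0.00057514]), 'joint_torque': array([-5.95749498e-04, -5.27560079e+01, -1.26688991e+00, -1.53425449e+01,
       -5.26359561e-02,  6.65923784e-03,  1.64153626e-04]), 'tool_pos': array([0.15623022, 0.60451786, 0.23793558]), 'eef_rot': array([ 0.08848526,  0.70150089, -0.0897422 ,  0.70143652]), 'contact_force': array([ 0.24421961, -0.25448843, -0.35018406]), 'moment': array([ 0.00870708, -0.0369119 , -0.00790216]), 'opening': 0.9986303022317059}
scene [[402.41601675   0.         259.78938352]
 [  0.         402.41601675 195.16103717]
 [  0.           0.           1.        ]] [[-0.37880789  0.92545637 -0.00592399  0.19629628]
 [ 0.56299753  0.22535638 -0.79514042 -0.25169185]
 [-0.73453276 -0.30454065 -0.60639642  1.26243934]
 [ 0.          0.          0.          1.        ]]
top [[358.078065     0.         253.05341929]
 [  0.         358.078065   183.62597336]
 [  0.           0.           1.        ]] [[-0.01013781 -0.99976547 -0.01913733  0.00581068]
 [-0.98326854  0.01344793 -0.18166487  0.46498616]
 [ 0.18187963  0.01697545 -0.98317427  0.8823634 ]
 [ 0.          0.          0.          1.        ]]
wrist [[297.31863964   0.         261.57782232]
 [  0.         297.31863964 189.80845758]
 [  0.           0.           1.        ]] [[ 0.25109722  0.96796059 -0.0015736  -0.62465429]
 [ 0.92370434 -0.23913018  0.29931094 -0.04125891]
 [ 0.2893449  -0.07660969 -0.95415433  0.39044762]
 [ 0.          0.          0.          1.        ]]
```

View pics/scene0.png

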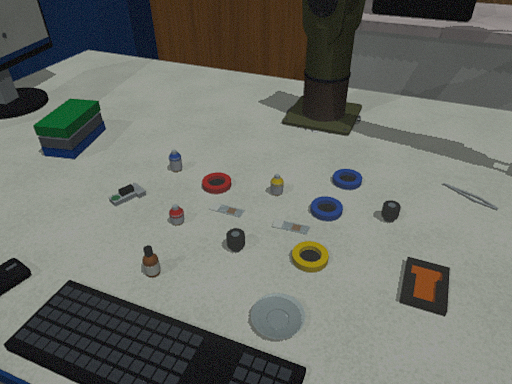

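View pics/top0.png

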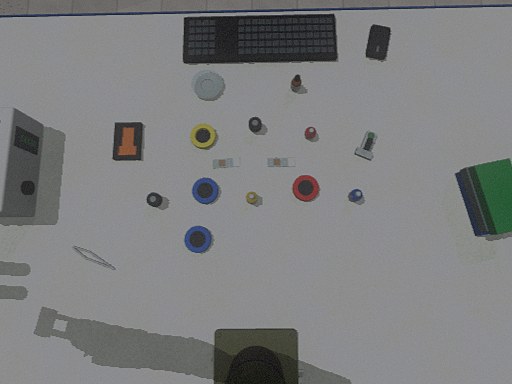

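View pics/wrist0.png

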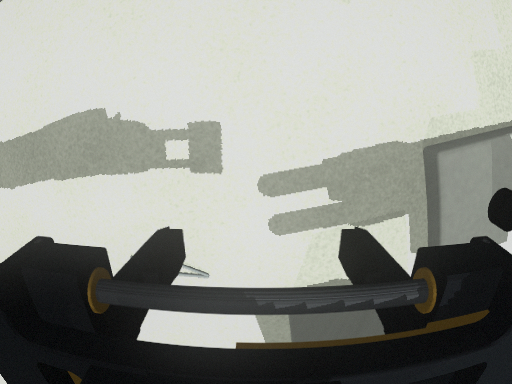

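```bash
cat > h.py <<'E'
import numpy as np, cv2
def ray(s,u,v,fish=False):
    K=s["intrinsics"];T=s["world_to_cam"];R=T[:3,:3];t=T[:3,3]
    x=(u-K[0,2])/K[0,0];y=(v-K[1,2])/K[1,1]
    if fish:
        th=np.hypot(x,y); d=np.array([x/th*np.sin(th),y/th*np.sin(th),np.cos(th)]) if th>1e-9 else np.array([0,0,1.])
    else: d=np.array([x,y,1.])
    return -R.T@t, R.T@d/np.linalg.norm(d)
def plane(s,u,v,z,fish=False):
    c,d=ray(s,u,v,fish); return c+d*(z-c[2])/d[2]
def proj(s,p,fish=False):
    K=s["intrinsics"];T=s["world_to_cam"];q=T[:3,:3]@np.asarray(p,float)+T[:3,3]
    if fish:
        rr=np.hypot(q[0],q[1]);th=np.arctan2(rr,q[2]);m=q[:2]/max(rr,1e-9)*th
    else: m=q[:2]/q[2]
    return m*[K[0,0],K[1,1]]+K[:2,2]
def mask(hsv,c):
    h,s,v=cv2.split(hsv)
    if c=='red': m=((h<8)|(h>172))&(s>130)&(v>60)
    if c=='yellow': m=(h>20)&(h<33)&(s>120)&(v>60)
    if c=='blue': m=(h>105)&(h<128)&(s>120)&(v>50)
    if c=='orange': m=(h>=5)&(h<18)&(s>150)&(v>80)
    if c=='green': m=(h>50)&(h<85)&(s>80)
    return m.astype(np.uint8)*255
def blobs(img,c,amin=6):
    hsv=cv2.cvtColor(img,cv2.COLOR_BGR2HSV)
    n,l,st,ce=cv2.connectedComponentsWithStats(mask(hsv,c))
    return [(int(st[i,4]),ce[i].round(1),st[i,:4].tolist()) for i in range(1,n) if st[i,4]>=amin]
E
python3 - <<'E'
from h import *
from plant import cams
for n in ("top","scene"):
    s=cams.snapshot(n)
    for c in ('red','yellow','blue','orange','green'):
        for b in blobs(s["image"],c):
            if b[0]<3000: print(n,c,b,plane(s,*b[1],0.012).round(3))
    x0,y0,x1,y1=(100,60,400,270) if n=="top" else (90,130,470,330)
    k=2.6 if n=="top" else 2.1
    cv2.imwrite(f"pics/{n}1.png",cv2.resize(s["image"][y0:y1,x0:x1],None,fx=k,fy=k,interpolation=cv2.INTER_CUBIC))
E
```

```text
top red (283, array([305.1, 187.8]), [293, 176, 25, 25]) [ 0.458 -0.137  0.012]
top yellow (267, array([202.6, 135.4]), [191, 124, 24, 23]) [0.607 0.138 0.012]
top yellow (44, array([250.9, 197.3]), [246, 192, 11, 11]) [0.434 0.007 0.012]
top blue (66, array([481.1,   5.7]), [450, 5, 62, 3]) [ 0.986 -0.666  0.012]
top blue (558, array([200.3,  11.6]), [0, 7, 405, 10]) [0.987 0.151 0.012]
top blue (41, array([425. ,   6.9]), [406, 6, 35, 2]) [ 0.987 -0.505  0.012]
top blue (9, array([444.7,   6.2]), [442, 6, 7, 2]) [ 0.987 -0.562  0.012]
top blue (289, array([204.9, 190.5]), [193, 178, 25, 25]) [0.454 0.129 0.012]
top blue (10, array([354.3, 191.1]), [352, 190, 7, 5]) [ 0.447 -0.267  0.012]
top blue (317, array([197.4, 239. ]), [185, 226, 26, 27]) [0.326 0.147 0.012]
top blue (8, array([481.9, 233.4]), [480, 232, 5, 3]) [ 0.332 -0.587  0.012]
top blue (7, array([486.1, 232.4]), [484, 232, 5, 2]) [ 0.335 -0.598  0.012]
top green (2110, array([496.3, 193.5]), [474, 159, 38, 75]) [ 0.436 -0.637  0.012]
scene red (364, array([216.6, 182.5]), [203, 173, 28, 20]) [ 0.464 -0.133  0.012]
scen
[... 430 characters left out ...]
 155.6]), [170, 153, 11, 6]) [ 0.396 -0.289  0.012]
scene blue (328, array([347.6, 178.3]), [333, 169, 29, 20]) [0.332 0.151 0.012]
scene blue (396, array([326.9, 207.8]), [311, 197, 32, 24]) [0.459 0.134 0.012]
scene blue (180, array([ 10.6, 378.3]), [0, 370, 30, 14]) [ 1.003 -0.186  0.012]
scene orange (9, array([146.4, 258. ]), [144, 257, 7, 3]) [ 0.733 -0.144  0.012]
scene orange (7, array([147.1, 260.9]), [146, 260, 3, 3]) [ 0.738 -0.138  0.012]
scene orange (722, array([425. , 282.4]), [411, 265, 31, 37]) [0.598 0.348 0.012]
scene green (1579, array([ 66.9, 118.1]), [34, 99, 66, 39]) [ 0.331 -0.713  0.012]
scene green (29, array([115.3, 197.3]), [112, 195, 8, 5]) [ 0.601 -0.32   0.012]
```

View crops.

View pics/top1.png

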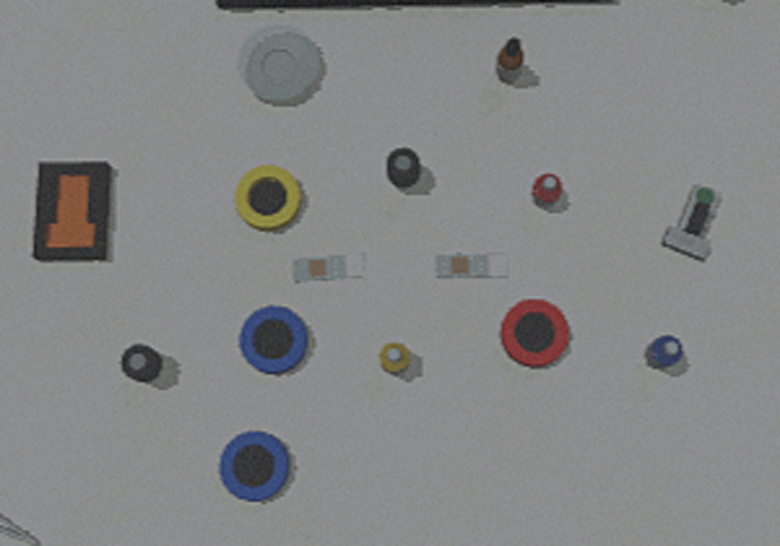

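View pics/scene1.png

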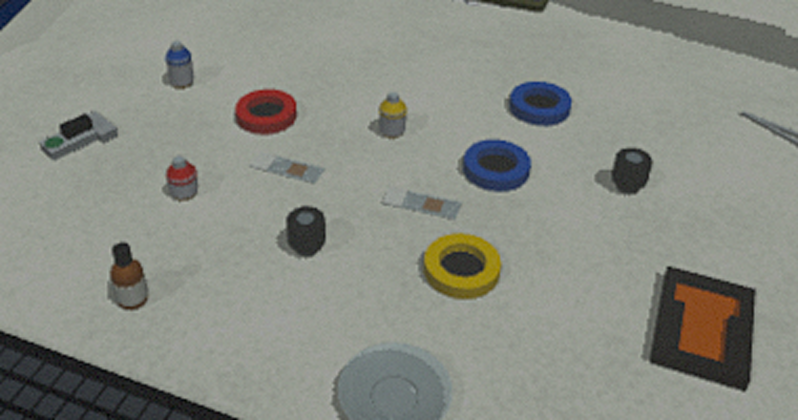

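```bash
python3 - <<'E'
from h import *
from plant import cams,telemetry
from scipy.spatial.transform import Rotation as R
st=telemetry.get_state(); print(R.from_quat(st['eef_rot']).as_matrix().round(3))
s={n:cams.snapshot(n) for n in("top","scene")}
T=lambda x,y:plane(s["top"],x/2.6+100,y/2.6+60,z).round(4)
S=lambda x,y:plane(s["scene"],x/2.1+90,y/2.1+130,z).round(4)
for n,h,t,c in (("red",.043,(549,183),(180,160)),("yel",.049,(394,355),(393,97)),("blue",.055,(672,347),(178,46))):
    z=h; print(n,T(*t),S(*c))
z=.038
print("eye",T(403,164),S(307,216),T(138,360),S(633,155))
for n,t,c in (("hr",(535,332),(265,110)),("hy",(268,196),(462,264)),("hb",(273,339),(497,163)),("hb2",(255,465),(541,102))):
    z=.016;print(n,T(*t),S(*c))
E
```

```text
[[-0.     0.25   0.968]
 [-0.001  0.968 -0.25 ]
 [-1.    -0.001  0.   ]]
red [ 0.6061 -0.155   0.043 ] [ 0.6089 -0.1511  0.043 ]
yel [0.4304 0.0044 0.049 ] [0.4364 0.0092 0.049 ]
blue [ 0.4339 -0.2654  0.055 ] [ 0.4395 -0.2566  0.055 ]
eye [ 0.6308 -0.0065  0.038 ] [ 0.6311 -0.0028  0.038 ] [0.4303 0.2598 0.038 ] [0.4281 0.2621 0.038 ]
hr [ 0.4571 -0.1386  0.016 ] [ 0.4687 -0.1312  0.016 ]
hy [0.606  0.1361 0.016 ] [0.6153 0.142  0.016 ]
hb [0.4534 0.1286 0.016 ] [0.4638 0.1343 0.016 ]
hb2 [0.3263 0.1448 0.016 ] [0.3385 0.1524 0.016 ]
```

send_rows(commands=[0.09, -0.15, 0, 0, 0, 0.0134, 0, 0.09, -0.15, 0, 0, 0, 0.0134, 0, 0.09, -0.15, 0, 0, 0, 0.0134, 0, 0.09, -0.15, 0, 0, 0, 0.0134, 0, 0.09, -0.15, 0, 0, 0, 0.0134, 0, 0.09, -0.15, 0, 0, 0, 0.0134, 0, 0.09, -0.15, 0, 0, 0, 0.0134, 0, 0.09, -0.15, 0, 0, 0, 0.0134, 0, 0.09, -0.15, 0, 0, 0, 0.0134, 0, 0.09, -0.15, 0, 0, 0, 0.0134, 0, 0.09, -0.15, 0, 0, 0, 0.0134, 0, 0.09, -0.15, 0, 0, 0, 0.0134, 0])

```text
clock: 1.55
tool_pos: [0.4288, 0.1449, 0.24]
eef_rot: [-0.005, 0.707, 0.012, 0.707]
contact_force: [0.8, -0.3, -0.1]
opening: 0.999
```

send_rows(commands=[0.085, -0.15, 0, 0, 0, 0, 0, 0.085, -0.15, 0, 0, 0, 0, 0, 0.085, -0.15, 0, 0, 0, 0, 0, 0.085, -0.15, 0, 0, 0, 0, 0, 0.085, -0.15, 0, 0, 0, 0, 0, 0.085, -0.15, 0, 0, 0, 0, 0, 0.085, -0.15, 0, 0, 0, 0, 0, 0.06, -0.12, 0, 0, 0, 0, 0, 0, 0, 0, 0, 0, 0, 0, 0, 0, 0, 0, 0, 0, 0])

```text
clock: 2.55
tool_pos: [0.6001, -0.1704, 0.2403]
eef_rot: [-0.002, 0.705, 0.006, 0.709]
contact_force: [0.5, 0.3, 0.4]
opening: 1.002
```

```bash
cat >> h.py <<'E'
from scipy.spatial.transform import Rotation as Rr
def snap(name,out,k=1.5):
    from plant import cams,telemetry
    s=cams.snapshot(name); cv2.imwrite(f"pics/{out}.png",cv2.resize(s["image"],None,fx=k,fy=k,interpolation=cv2.INTER_CUBIC))
    st=telemetry.get_state(); M=Rr.from_quat(st['eef_rot']).as_matrix()
    print("t",round(st['clock'],2),"tcp",st['tool_pos'].round(4),"jaw",M[:,1].round(3),"down",M[:,0].round(3),"F",st['contact_force'].round(2),"op",round(st['opening'],3))
    return s
E
python3 - <<'E'
from h import *
s=snap("wrist","w1")
for c in ('red','yellow','blue','orange','green'):
    for b in blobs(s["image"],c,30): print(c,b,plane(s,*b[1],0.016,True).round(4))
E
```

```text
t 2.6 tcp [ 0.6    -0.1709  0.2404] jaw [-0.011  1.     0.006] down [ 0.005  0.006 -1.   ] F [ 0.21 -0.52 -1.25] op 1.001
red (1595, array([288.4,  48.9]), [261, 23, 56, 53]) [ 0.4603 -0.1372  0.016 ]
red (275, array([273. , 167.5]), [262, 157, 24, 23]) [ 0.6107 -0.1538  0.016 ]
yellow (270, array([400.6,  38.2]), [391, 27, 22, 23]) [0.4304 0.0123 0.016 ]
yellow (1027, array([459.6, 169.9]), [441, 148, 38, 45]) [0.6068 0.1313 0.016 ]
yellow (35, array([456.5, 320.7]), [451, 317, 12, 9]) [0.919  0.2338 0.016 ]
yellow (30, array([445.1, 324.3]), [439, 320, 13, 8]) [0.9225 0.2046 0.016 ]
blue (380, array([473.6,   7. ]), [455, 0, 35, 17]) [0.3525 0.1448 0.016 ]
blue (1049, array([16.1, 53.1]), [0, 3, 29, 110]) [ 0.4195 -0.554   0.016 ]
blue (290, array([183.1,  28.5]), [171, 16, 24, 24]) [ 0.4311 -0.2677  0.016 ]
blue (1098, array([464.7,  70.6]), [446, 48, 39, 46]) [0.4579 0.1232 0.016 ]
green (131, array([148.7, 160.3]), [143, 154, 13, 13]) [ 0.6008 -0.3186  0.016 ]
```

View pics/w1.png

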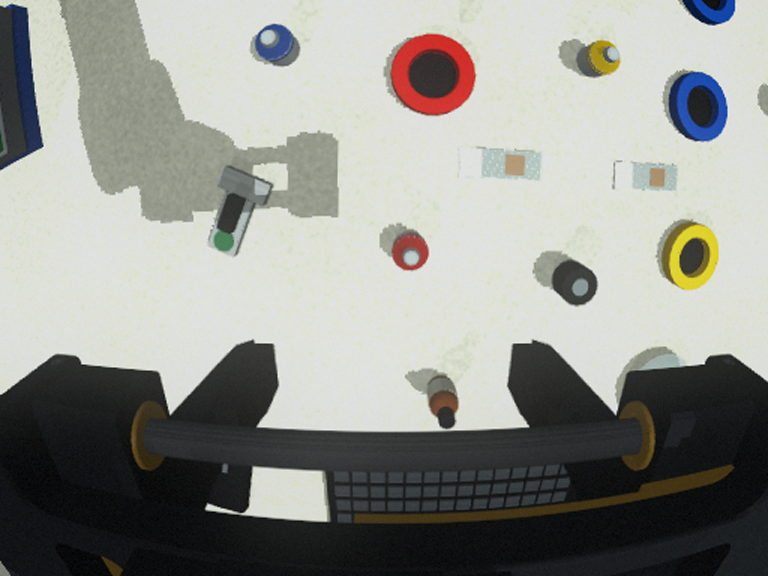

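```bash
cat >> h.py <<'E'
def holder(s,c,near,fish=True,well=True):
    # centre of outer rim ellipse: cast rim contour at z=0.016, fit circle
    hsv=cv2.cvtColor(s["image"],cv2.COLOR_BGR2HSV); m=mask(hsv,c)
    cs,hi=cv2.findContours(m,cv2.RETR_CCOMP,cv2.CHAIN_APPROX_NONE)
    for k,(q,h) in enumerate(zip(cs,hi[0])):
        if len(q)<20: continue
        P=np.array([plane(s,*p[0].astype(float),0.016,fish)[:2] for p in q])
        if np.linalg.norm(P.mean(0)-near)>.05: continue
        A=np.c_[2*P,np.ones(len(P))]; x=np.linalg.lstsq(A,(P**2).sum(1),rcond=None)[0]
        print(c,"hole" if h[3]>=0 else "outer","centre",x[:2].round(4),"R",np.sqrt(x[2]+x[:2]@x[:2]).round(4))
def nose(s,c,near,h,fish=True):
    # bright grey tip near the colour cone
    u,v=proj(s,[*near,h],fish); print("near px",u.round(1),v.round(1))
E
python3 - <<'E'
from h import *
s=snap("wrist","w2")
holder(s,'red',(.46,-.137));holder(s,'yellow',(.607,.135));holder(s,'blue',(.457,.127))
for c,u,v,h in (("red",411,257,.044),("yel",613,54,.05),("blue",274,44,.056)):
    print(c,plane(s,u/1.5,v/1.5,h,True).round(4))
for c,h in (("red",.035),("yellow",.04),("blue",.046)):
    for b in blobs(s["image"],c,100): 
        if b[0]<400: print(c,b[1],plane(s,*b[1],h,True).round(4))
x=[slice(130,200),slice(235,315)]
cv2.imwrite("pics/w2c.png",cv2.resize(s["image"][130:200,235:315],None,fx=8,fy=8,interpolation=cv2.INTER_CUBIC))
cv2.imwrite("pics/w2d.png",cv2.resize(s["image"][100:180,125:205],None,fx=7,fy=7,interpolation=cv2.INTER_CUBIC))
E
```

```text
t 2.65 tcp [ 0.5998 -0.1699  0.2405] jaw [-0.012  1.     0.006] down [ 0.005  0.006 -1.   ] F [-0.27  0.6  -0.1 ] op 1.003
red outer centre [ 0.4602 -0.1371] R 0.0338
red hole centre [ 0.4613 -0.1375] R 0.0199
yellow outer centre [0.6076 0.1337] R 0.0365
yellow hole centre [0.608  0.1346] R 0.0182
blue outer centre [0.4575 0.1256] R 0.0362
blue hole centre [0.4578 0.1264] R 0.0182
red [ 0.6085 -0.1546  0.044 ]
yel [0.4339 0.006  0.05  ]
blue [ 0.4417 -0.2585  0.056 ]
red [273.8 167.5] [ 0.6059 -0.1544  0.035 ]
yellow [401.2  38.6] [0.4366 0.0005 0.04  ]
blue [474.2   7.1] [0.366  0.1194 0.046 ]
blue [183.6  28.5] [ 0.4383 -0.2601  0.046 ]
```

View pics/w2c.png

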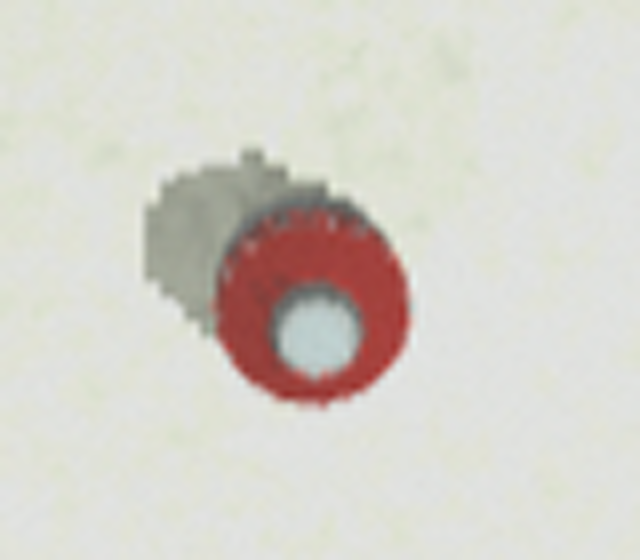

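View pics/w2d.png

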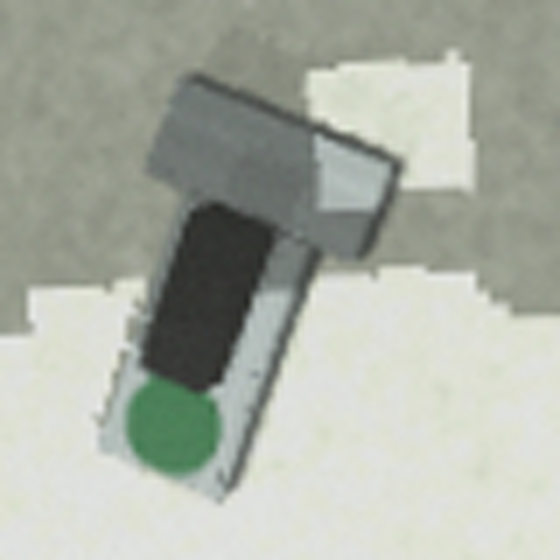

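send_rows(commands=[0.007, 0.016, -0.15, -0.004, 0.003, -0.007, 0, 0.007, 0.016, -0.15, 0, 0, 0, 0, 0.007, 0.016, -0.15, 0, 0, 0, 0, 0.007, 0.016, -0.15, 0, 0, 0, 0, 0, 0, 0, 0, 0, 0, 0])

```text
clock: 3.15
tool_pos: [0.6071, -0.1435, 0.0902]
eef_rot: [-0.003, 0.705, 0.006, 0.709]
contact_force: [-0.9, 0.8, 0.8]
opening: 1.001
```

```bash
python3 - <<'E'
from h import *
s=snap("wrist","w3")
E
```

```text
t 3.2 tcp [ 0.609  -0.144   0.0929] jaw [-0.013  1.     0.002] down [ 0.01   0.002 -1.   ] F [-0.01  1.03  0.03] op 0.997
```

View pics/w3.png

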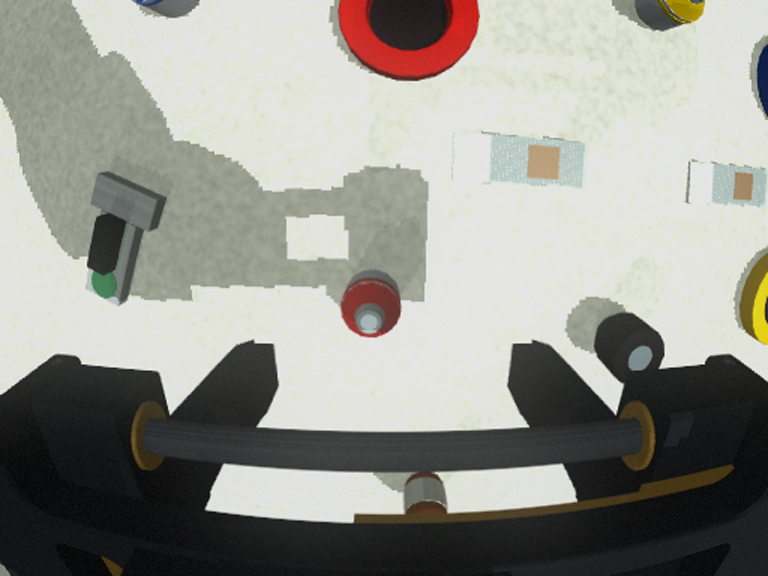

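```bash
python3 - <<'E'
from h import *
s=snap("wrist","w3b")
print(plane(s,369/1.5,320/1.5,.044,True).round(4))
for b in blobs(s["image"],"red",100):print(b[:2],plane(s,*b[1],.035,True).round(4))
E
```

```text
t 3.25 tcp [ 0.6107 -0.1451  0.0948] jaw [-0.011  1.     0.001] down [ 0.015  0.001 -1.   ] F [-0.64 -0.18  0.11] op 1.0
[ 0.6113 -0.1544  0.044 ]
(2417, array([273.1,  25.6])) [ 0.4813 -0.1372  0.035 ]
(537, array([243.8, 197.6])) [ 0.6027 -0.1564  0.035 ]
```

send_rows(commands=[0, 0, 0, 0, 0, 0, 0, 0, 0, 0, 0, 0, 0, 0])

```text
clock: 3.45
tool_pos: [0.613, -0.1452, 0.0993]
eef_rot: [-0.004, 0.7, 0.004, 0.715]
contact_force: [-0.8, -0.1, -1.1]
opening: 1.002
```

```bash
python3 - <<'E'
from h import *
s=snap("wrist","w3c")
s=snap("wrist","w3c")
s=snap("wrist","w3c")
cv2.imwrite("pics/w3d.png",cv2.resize(s["image"][160:240,205:285],None,fx=7,fy=7,interpolation=cv2.INTER_CUBIC))
E
```

```text
t 3.5 tcp [ 0.6134 -0.1455  0.0996] jaw [-0.011  1.    -0.   ] down [ 0.022 -0.    -1.   ] F [ 0.27 -0.43 -0.1 ] op 1.002
t 3.55 tcp [ 0.6131 -0.1456  0.0992] jaw [-0.011  1.    -0.   ] down [ 0.021 -0.    -1.   ] F [0.01 0.83 0.61] op 1.002
t 3.6 tcp [ 0.6127 -0.1457  0.0987] jaw [-0.011  1.    -0.   ] down [ 0.02 -0.   -1.  ] F [ 0.51 -0.25 -1.07] op 1.003
```

View pics/w3d.png

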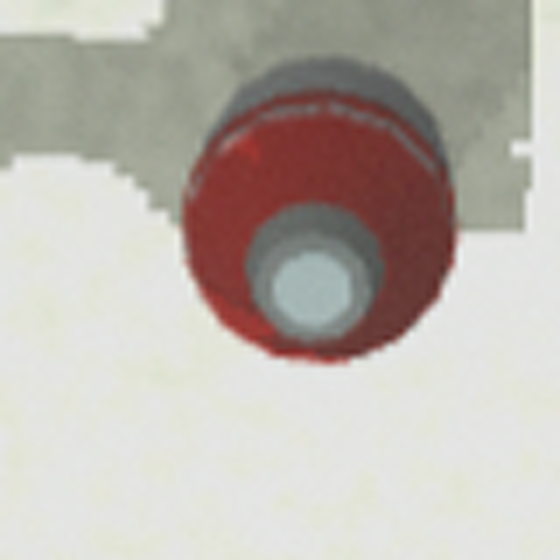

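```bash
python3 - <<'E'
from h import *
s=snap("wrist","w3e")
print(plane(s,249.6,201.4,.044,True).round(4))
E
```

```text
t 3.65 tcp [ 0.6124 -0.1456  0.0982] jaw [-0.011  1.    -0.   ] down [ 0.02  0.   -1.  ] F [-0.63  0.6   0.81] op 1.002
[ 0.6088 -0.1539  0.044 ]
```

send_rows(commands=[-0.008, -0.016, -0.04, 0, 0.0065, -0.0035, 0, -0.008, -0.016, -0.06, 0, 0.0065, -0.0035, 0, 0, 0, -0.06, 0, 0, 0, 0, 0, 0, -0.05, 0, 0, 0, 0, 0, 0, -0.03, 0, 0, 0, 0, 0, 0, -0.02, 0, 0, 0, 0, 0, 0, -0.01, 0, 0, 0, 0])

```text
clock: 4.35
tool_pos: [0.6065, -0.155, 0.0234]
eef_rot: [0.001, 0.709, -0.001, 0.705]
contact_force: [-0.9, -0.9, 0.0]
opening: 1.002
```

```bash
python3 - <<'E'
from h import *
s=snap("wrist","w4")
E
```

```text
t 4.4 tcp [ 0.6064 -0.1549  0.0232] jaw [0.002 1.    0.   ] down [-0.006  0.    -1.   ] F [ 0.85 -1.12 -0.95] op 1.001
```

View pics/w4.png

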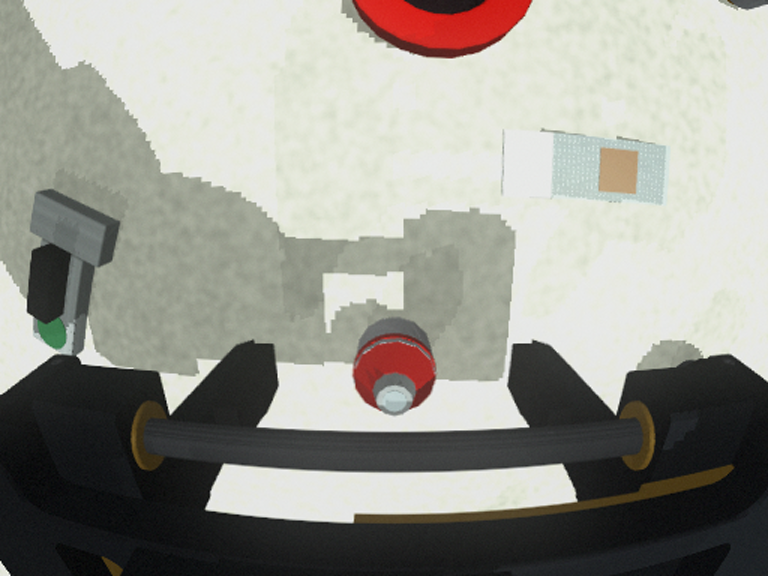

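send_rows(commands=[0.003, 0, -0.02, 0, -0.004, 0, 0, 0, 0, -0.014, 0, 0, 0, 0, 0, 0, -0.007, 0, 0, 0, 0, 0, 0, 0, 0, 0, 0, 0])

```text
clock: 4.8
tool_pos: [0.6083, -0.1547, 0.0132]
eef_rot: [0.001, 0.706, -0.001, 0.708]
contact_force: [1.0, 0.0, 1.2]
opening: 0.997
```

```bash
python3 - <<'E'
from h import *
s=snap("wrist","w5")
E
```

```text
t 4.85 tcp [ 0.6084 -0.1548  0.0134] jaw [ 0.002  1.    -0.   ] down [ 0.004 -0.    -1.   ] F [ 0.69 -0.44  0.27] op 1.0
```

send_rows(commands=[0, 0, -0.006, 0, 0.002, 0, 0.5, 0, 0, 0, 0, 0, 0, 0.8, 0, 0, 0, 0, 0, 0, 1, 0, 0, 0, 0, 0, 0, 1, 0, 0, 0, 0, 0, 0, 1, 0, 0, 0, 0, 0, 0, 1, 0, 0, 0, 0, 0, 0, 1, 0, 0, 0, 0, 0, 0, 1], newtons=15)

```text
clock: 5.65
tool_pos: [0.609, -0.1549, 0.0126]
eef_rot: [0.001, 0.706, -0.001, 0.708]
contact_force: [0.1, 0.7, 0.2]
opening: 0.331
```

```bash
python3 - <<'E'
from h import *
s=snap("wrist","w6")
E
```

```text
t 5.7 tcp [ 0.609  -0.1549  0.0126] jaw [ 0.002  1.    -0.   ] down [ 0.002 -0.    -1.   ] F [-0.43  0.79  0.28] op 0.337
```

View pics/w6.png

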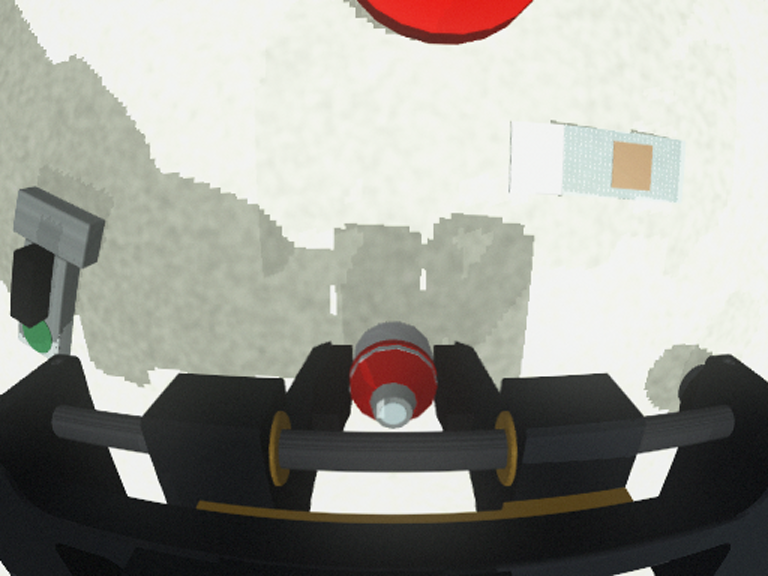

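send_rows(commands=[0, 0, 0.03, 0, 0, 0, 1, 0, 0, 0.06, 0, 0, 0, 1, 0, 0, 0.08, 0, 0, 0, 1, 0, 0, 0.06, 0, 0, 0, 1, -0.02, 0, 0.03, 0, 0, 0, 1, -0.05, 0.01, 0.01, 0, 0, 0, 1, -0.08, 0.01, 0, 0, 0, 0, 1, -0.08, 0.01, 0, 0, 0, 0, 1, -0.05, 0.01, 0, 0, 0, 0, 1, -0.03, 0, 0, 0, 0, 0, 1, -0.01, 0, 0, 0, 0, 0, 1, 0, 0, 0, 0, 0, 0, 1])

```text
clock: 6.9
tool_pos: [0.5252, -0.1454, 0.0896]
eef_rot: [0.0, 0.705, -0.002, 0.709]
contact_force: [0.6, -0.5, -1.1]
opening: 0.334
```

```bash
python3 - <<'E'
from h import *
s=snap("wrist","w7")
holder(s,'red',(.46,-.137))
E
```

```text
t 6.95 tcp [ 0.5255 -0.1454  0.0896] jaw [ 0.003  1.    -0.002] down [ 0.006 -0.002 -1.   ] F [-0.2   0.23 -0.78] op 0.335
red outer centre [ 0.4593 -0.137 ] R 0.0338
red hole centre [ 0.459  -0.1371] R 0.0194
```

View pics/w7.png

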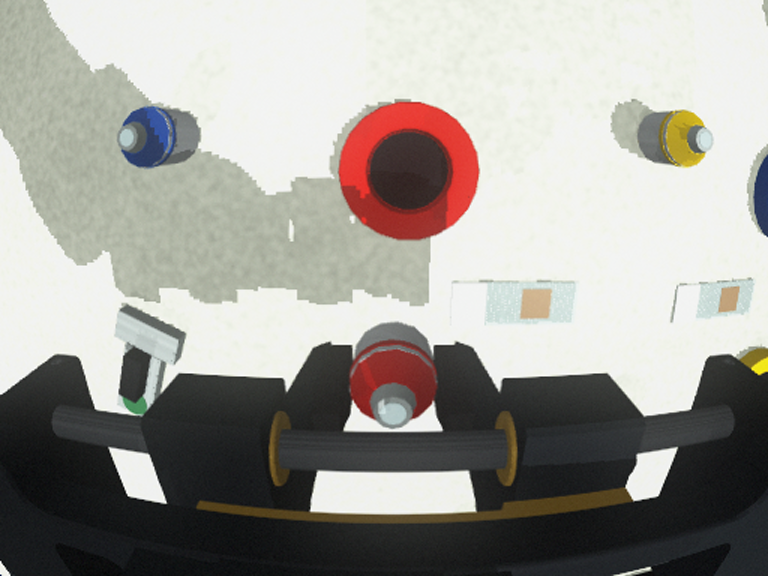

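send_rows(commands=[-0.04, 0.008, 0, 0, 0, 0, 1, -0.07, 0.01, 0, 0, 0.002, 0, 1, -0.07, 0.01, 0, 0, 0.002, 0, 1, -0.05, 0.006, -0.02, 0, 0, 0, 1, -0.02, 0, -0.04, 0, 0, 0, 1, -0.01, 0, -0.04, 0, 0, 0, 1, 0, 0, -0.03, 0, 0, 0, 1, 0, 0, -0.02, 0, 0, 0, 1, 0, 0, -0.01, 0, 0, 0, 1, 0, 0, 0, 0, 0, 0, 1])

```text
clock: 7.95
tool_pos: [0.4601, -0.1355, 0.0484]
eef_rot: [0.001, 0.705, -0.001, 0.709]
contact_force: [0.6, 0.2, -0.3]
opening: 0.333
```

```bash
python3 - <<'E'
from h import *
s=snap("wrist","w8")
s=snap("scene","s8",1.5)
E
```

```text
t 8.0 tcp [ 0.4601 -0.1355  0.0486] jaw [ 0.003  1.    -0.   ] down [ 0.006 -0.    -1.   ] F [ 0.61 -0.49 -1.36] op 0.331
t 8.05 tcp [ 0.4602 -0.1355  0.0488] jaw [ 0.003  1.    -0.   ] down [ 0.006 -0.    -1.   ] F [ 0.45 -0.7  -2.13] op 0.337
```

View pics/w8.png

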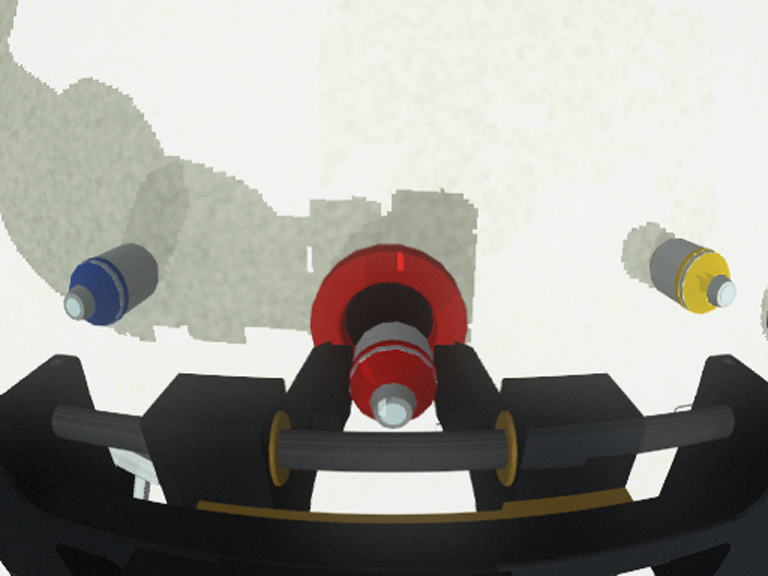

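View pics/s8.png

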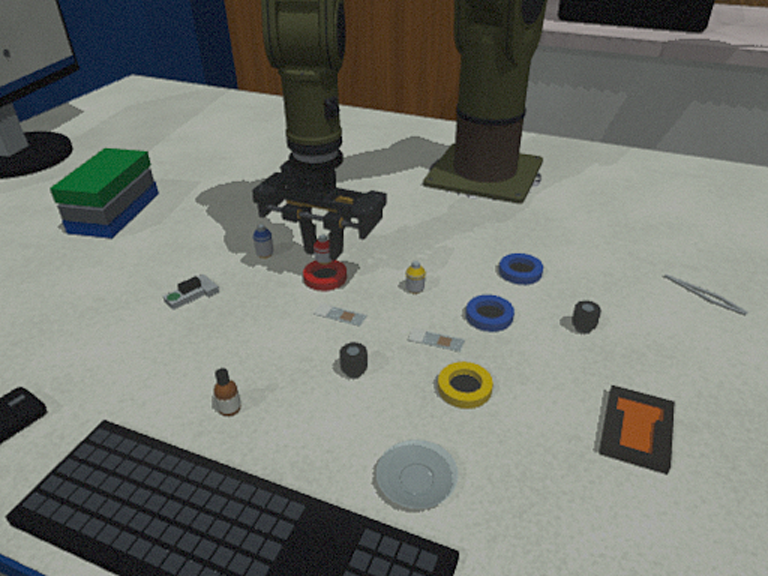

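send_rows(commands=[-0.003, -0.006, -0.03, 0, 0.002, 0, 1, 0, 0, -0.03, 0, 0.001, 0, 1, 0, 0, -0.024, 0, 0, 0, 1, 0, 0, -0.015, 0, 0, 0, 1, 0, 0, -0.008, 0, 0, 0, 1, 0, 0, -0.004, 0, 0, 0, 1, 0, 0, 0, 0, 0, 0, 1])

```text
clock: 8.75
tool_pos: [0.46, -0.1373, 0.0187]
eef_rot: [0.001, 0.706, -0.001, 0.708]
contact_force: [-0.5, 1.0, -1.0]
opening: 0.332
```

```bash
python3 - <<'E'
from h import *
s=snap("wrist","w9")
E
```

```text
t 8.8 tcp [ 0.46   -0.1373  0.0188] jaw [ 0.003  1.    -0.   ] down [ 0.002 -0.    -1.   ] F [-0.03  0.68 -0.67] op 0.336
```

View pics/w9.png

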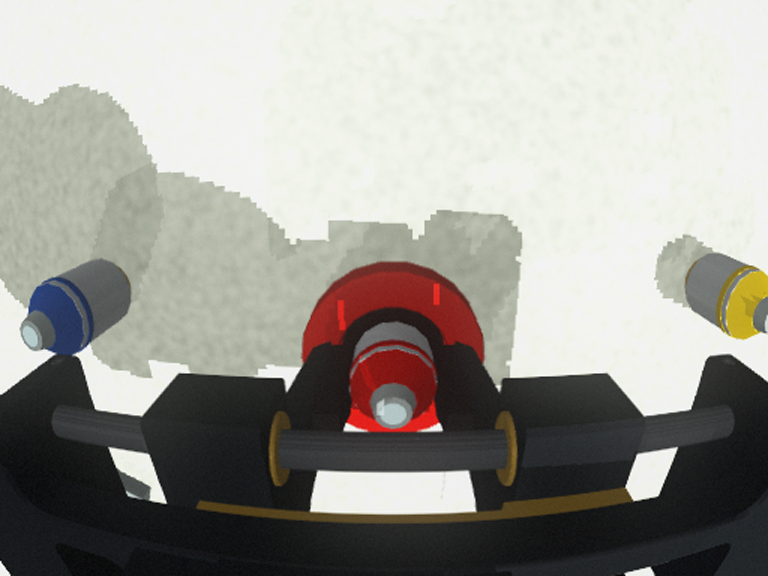

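send_rows(commands=[0, 0, -0.002, 0, 0, 0, 1, 0, 0, 0, 0, 0, 0, 0.6, 0, 0, 0, 0, 0, 0, 0.5, 0, 0, 0, 0, 0, 0, 0.3, 0, 0, 0, 0, 0, 0, 0, 0, 0, 0, 0, 0, 0, 0, 0, 0, 0, 0, 0, 0, 0])

```text
clock: 9.5
tool_pos: [0.4606, -0.1375, 0.0193]
eef_rot: [0.001, 0.706, -0.002, 0.709]
contact_force: [0.1, -0.2, -0.5]
opening: 0.83
```

```bash
python3 - <<'E'
from h import *
s=snap("wrist","w10")
E
```

```text
t 9.55 tcp [ 0.4606 -0.1375  0.0192] jaw [ 0.004  1.    -0.001] down [ 0.005 -0.001 -1.   ] F [ 0.02  0.73 -0.09] op 0.875
```

View pics/w10.png

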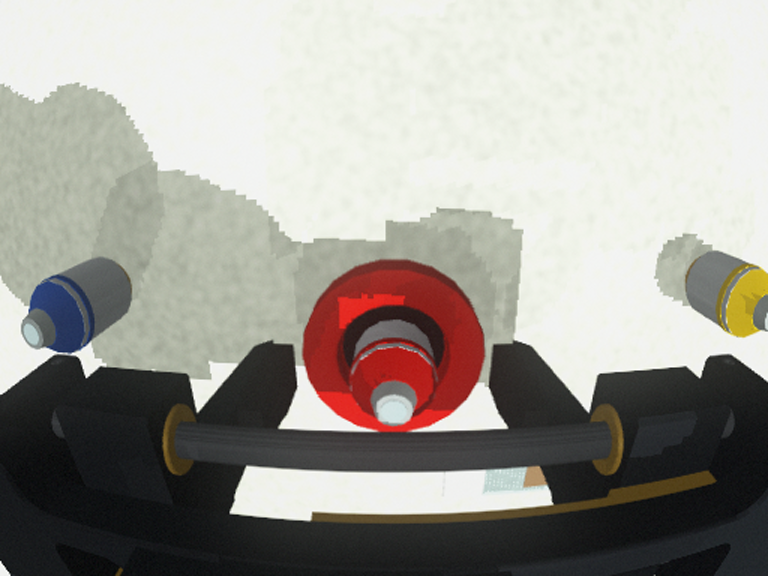

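send_rows(commands=[0, 0, 0.04, 0, 0, 0, 0, 0, 0, 0.1, 0, 0, 0, 0, 0, 0, 0.12, 0, 0, 0, 0, 0, 0, 0.1, 0, 0, 0, 0, 0, 0.05, 0.05, 0, 0, 0, 0, 0, 0.12, 0.02, 0, 0, 0, 0, 0, 0.15, 0, 0, 0, 0, 0, 0, 0.12, 0, 0, 0, 0, 0, 0, 0.06, 0, 0, 0, 0, 0, 0, 0.03, 0, 0, 0, 0, 0, 0, 0.01, 0, 0, 0, 0, 0, 0, 0, 0, 0, 0, 0, 0])

```text
clock: 10.75
tool_pos: [0.4578, 0.0063, 0.1344]
eef_rot: [0.001, 0.705, -0.001, 0.709]
contact_force: [-0.6, -0.2, -0.4]
opening: 0.998
```

```bash
python3 - <<'E'
from h import *
s=snap("wrist","w11")
holder(s,'red',(.46,-.137));holder(s,'blue',(.457,.127))
E
```

```text
t 10.8 tcp [0.4578 0.0059 0.1344] jaw [ 0.004  1.    -0.   ] down [ 0.005 -0.    -1.   ] F [ 0.96  0.48 -0.26] op 0.999
red outer centre [ 0.4628 -0.1435] R 0.0133
red outer centre [ 0.4578 -0.1338] R 0.0353
red hole centre [ 0.4701 -0.1553] R 0.0098
red hole centre [ 0.4561 -0.1331] R 0.0173
blue outer centre [0.4555 0.1303] R 0.0338
blue hole centre [0.4541 0.1282] R 0.0192
```

View pics/w11.png

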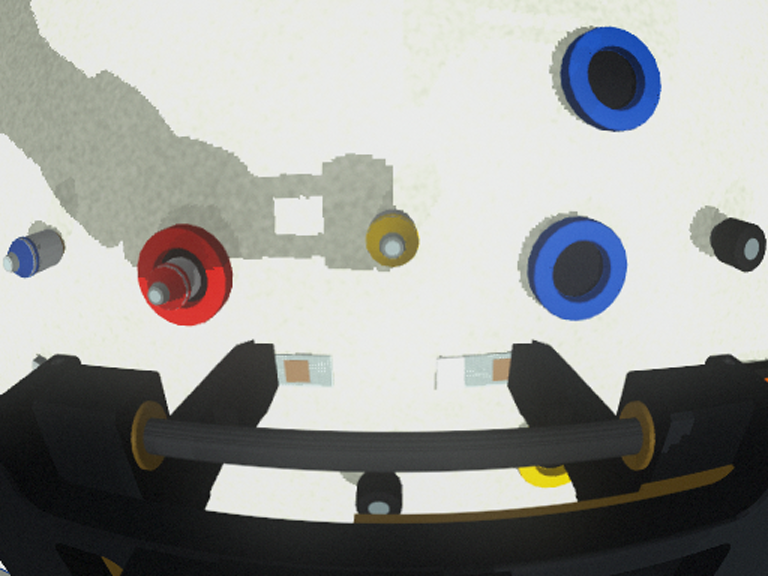

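```bash
python3 - <<'E'
from h import *
s=snap("wrist","w12")
print(plane(s,392/1.5,247/1.5,.05,True).round(4))
for b in blobs(s["image"],"yellow",100):print(b[:2],plane(s,*b[1],.04,True).round(4))
E
```

```text
t 10.85 tcp [0.4578 0.0054 0.1343] jaw [ 0.005  1.    -0.   ] down [ 0.005 -0.    -1.   ] F [-0.46  0.32 -0.88] op 1.004
[0.4328 0.0062 0.05  ]
(647, array([261.6, 159.3])) [0.4305 0.0065 0.04  ]
(391, array([363.2, 316.9])) [0.6057 0.1186 0.04  ]
```

send_rows(commands=[-0.03, 0, -0.04, 0, 0.002, 0, 0, -0.04, 0, -0.08, 0, 0.001, -0.003, 0, -0.02, 0.002, -0.09, 0, 0, 0, 0, -0.01, 0, -0.08, 0, 0, 0, 0, 0, 0, -0.06, 0, 0, 0, 0, 0, 0, -0.04, 0, 0, 0, 0, 0, 0, -0.02, 0, 0, 0, 0, 0, 0, -0.01, 0, 0, 0, 0, 0, 0, 0, 0, 0, 0, 0])

```text
clock: 11.75
tool_pos: [0.4369, -0.005, 0.037]
eef_rot: [0.008, 0.708, -0.012, 0.706]
contact_force: [-0.4, 0.4, 0.3]
opening: 0.999
```

```bash
python3 - <<'E'
from h import *
s=snap("wrist","w13")
E
```

```text
t 11.8 tcp [ 0.4369 -0.0051  0.0371] jaw [ 0.029  1.    -0.007] down [-0.002 -0.007 -1.   ] F [ 0.98  0.22 -0.72] op 1.001
```

View pics/w13.png

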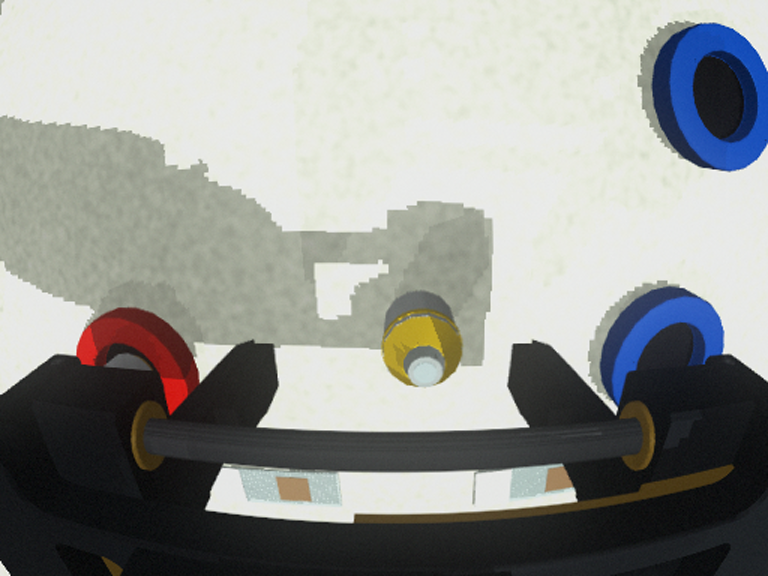

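send_rows(commands=[-0.008, 0.016, 0, 0.002, 0, 0.006, 0, -0.006, 0.016, 0, 0.002, 0, 0.006, 0, -0.004, 0.01, 0, 0, 0, 0.006, 0, 0, 0.002, 0, 0, 0, 0, 0])

```text
clock: 12.2
tool_pos: [0.433, 0.0033, 0.0377]
eef_rot: [0.001, 0.707, -0.003, 0.707]
contact_force: [0.3, 0.3, 0.2]
opening: 0.999
```

```bash
python3 - <<'E'
from h import *
s=snap("wrist","w14")
for b in blobs(s["image"],"yellow",100):print(b[:2],plane(s,*b[1],.04,True).round(4))
cv2.imwrite("pics/w14c.png",cv2.resize(s["image"][180:270,220:310],None,fx=6,fy=6,interpolation=cv2.INTER_CUBIC))
E
```

```text
t 12.25 tcp [0.4331 0.0032 0.0377] jaw [ 0.006  1.    -0.002] down [-0.001 -0.002 -1.   ] F [-0.38 -0.74  0.84] op 0.997
(1392, array([266.3, 233.8])) [0.426  0.0063 0.04  ]
```

View pics/w14c.png

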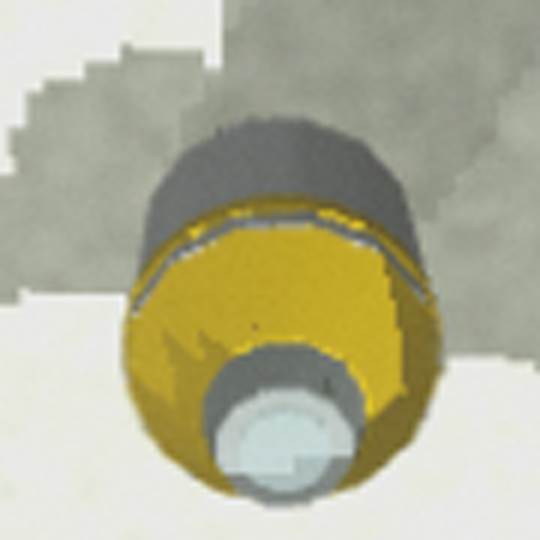

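```bash
python3 - <<'E'
from h import *
s=snap("wrist","w14b")
print(plane(s,267.5,254.2,.05,True).round(4))
E
```

```text
t 12.3 tcp [0.4331 0.0032 0.0377] jaw [ 0.006  1.    -0.002] down [-0.001 -0.002 -1.   ] F [0.92 0.25 0.49] op 1.005
[0.433  0.0067 0.05  ]
```

send_rows(commands=[0, 0.009, -0.02, 0.001, 0, 0.003, 0, 0, 0.007, -0.03, 0, 0, 0, 0, 0, 0.002, -0.02, 0, 0, 0, 0, 0, 0, -0.012, 0, 0, 0, 0, 0, 0, -0.006, 0, 0, 0, 0, 0, 0, 0, 0, 0, 0, 0])

```text
clock: 12.9
tool_pos: [0.4338, 0.0053, 0.0155]
eef_rot: [0.001, 0.707, -0.004, 0.707]
contact_force: [0.4, -0.7, 0.4]
opening: 1.0
```

```bash
python3 - <<'E'
from h import *
s=snap("wrist","w15")
E
```

```text
t 12.95 tcp [0.4339 0.0053 0.0156] jaw [ 0.006  1.    -0.004] down [ 0.    -0.004 -1.   ] F [ 0.89 -0.31  0.54] op 0.999
```

send_rows(commands=[-0.002, 0.005, 0, 0.002, 0, 0.003, 0, 0, 0, 0, 0, 0, 0, 0.5, 0, 0, 0, 0, 0, 0, 0.8, 0, 0, 0, 0, 0, 0, 1, 0, 0, 0, 0, 0, 0, 1, 0, 0, 0, 0, 0, 0, 1, 0, 0, 0, 0, 0, 0, 1, 0, 0, 0, 0, 0, 0, 1, 0, 0, 0, 0, 0, 0, 1], newtons=15)

```text
clock: 13.85
tool_pos: [0.4336, 0.0068, 0.0163]
eef_rot: [-0.001, 0.707, -0.001, 0.708]
contact_force: [0.4, 0.5, -0.3]
opening: 0.333
```

```bash
python3 - <<'E'
from h import *
s=snap("wrist","w16")
E
```

```text
t 13.9 tcp [0.4336 0.0067 0.0163] jaw [ 0.     1.    -0.002] down [ 0.001 -0.002 -1.   ] F [-0.09 -0.67  0.3 ] op 0.335
```

View pics/w16.png

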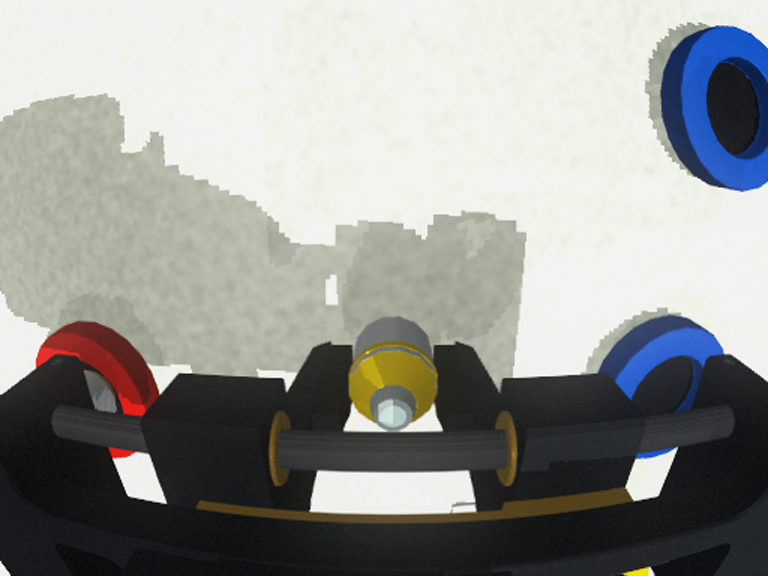

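send_rows(commands=[0, 0, 0.03, 0, 0, 0, 1, 0, 0, 0.07, 0, 0, 0, 1, 0, 0, 0.1, 0, 0, 0, 1, 0, 0, 0.08, 0, 0, 0, 1, 0.03, 0.02, 0.05, 0, 0, 0, 1, 0.08, 0.04, 0.02, 0, 0, 0, 1, 0.13, 0.07, 0, 0, 0, 0, 1, 0.13, 0.07, 0, 0, 0, 0, 1, 0.13, 0.07, 0, 0, 0, 0, 1, 0.13, 0.07, 0, 0, 0, 0, 1, 0.12, 0.06, 0, 0, 0, 0, 1, 0.08, 0.05, 0, 0, 0, 0, 1])

```text
clock: 15.1
tool_pos: [0.6398, 0.1145, 0.0891]
eef_rot: [-0.004, 0.712, -0.007, 0.702]
contact_force: [0.4, 0.3, -1.2]
opening: 0.337
```

send_rows(commands=[0.05, 0.03, 0, 0, 0, 0, 1, 0.02, 0.01, 0, 0, 0, 0, 1, 0.01, 0, 0, 0, 0, 0, 1, 0, 0, 0, 0, 0, 0, 1])

```text
clock: 15.5
tool_pos: [0.6605, 0.1261, 0.087]
eef_rot: [-0.004, 0.713, -0.006, 0.701]
contact_force: [-0.9, 0.2, -0.8]
opening: 0.334
```

```bash
python3 - <<'E'
from h import *
s=snap("wrist","w17")
holder(s,'yellow',(.607,.135))
E
```

```text
t 15.55 tcp [0.6601 0.1259 0.087 ] jaw [ 0.003  1.    -0.015] down [-0.017 -0.015 -1.   ] F [ 0.66 -0.86 -1.68] op 0.337
yellow outer centre [0.6085 0.1392] R 0.0339
yellow hole centre [0.6077 0.1389] R 0.0192
```

View pics/w17.png

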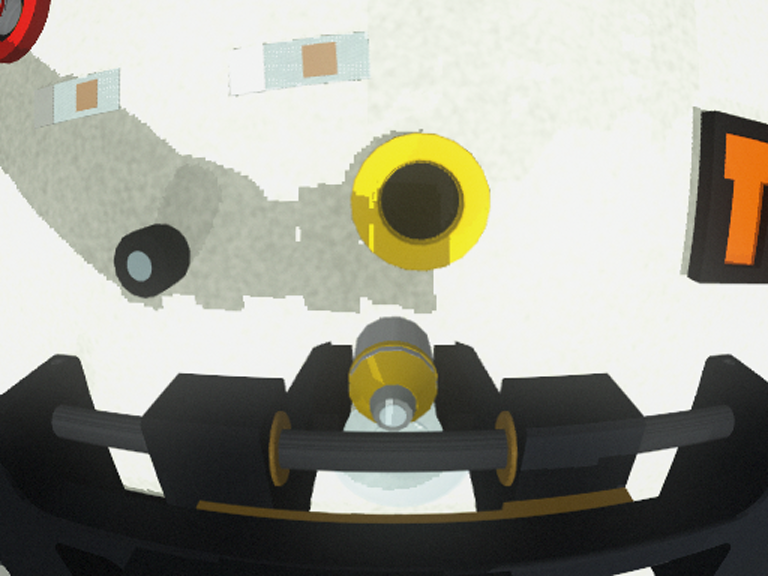

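send_rows(commands=[-0.03, 0.01, 0, 0.003, -0.003, 0, 1, -0.06, 0.015, 0, 0.003, -0.004, 0, 1, -0.06, 0.015, -0.01, 0.003, -0.004, 0, 1, -0.035, 0.01, -0.03, 0, 0, 0, 1, -0.015, 0, -0.03, 0, 0, 0, 1, -0.005, 0, -0.03, 0, 0, 0, 1, 0, 0, -0.02, 0, 0, 0, 1, 0, 0, -0.01, 0, 0, 0, 1, 0, 0, 0, 0, 0, 0, 1])

```text
clock: 16.45
tool_pos: [0.6042, 0.1321, 0.0528]
eef_rot: [0.0, 0.708, -0.005, 0.706]
contact_force: [-0.4, -0.6, -0.3]
opening: 0.338
```

```bash
python3 - <<'E'
from h import *
s=snap("wrist","w18")
holder(s,'yellow',(.607,.135))
E
```

```text
t 16.5 tcp [0.6044 0.132  0.053 ] jaw [ 0.007  1.    -0.006] down [-0.002 -0.006 -1.   ] F [-0.31  0.22 -0.83] op 0.337
yellow outer centre [0.6324 0.1319] R 0.0197
yellow hole centre [0.6325 0.1314] R 0.0184
yellow outer centre [0.6019 0.1392] R 0.0278
```

View pics/w18.png

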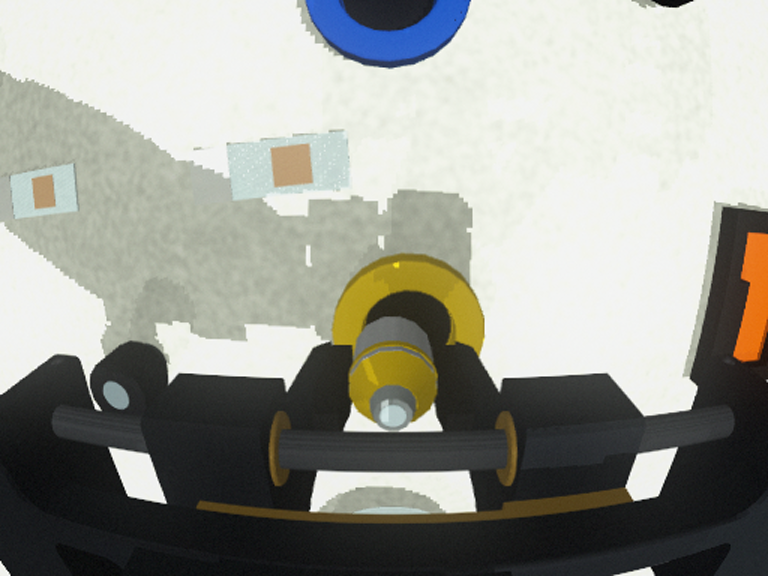

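send_rows(commands=[0.006, 0.008, 0, 0.002, 0, 0.002, 1, 0.006, 0.01, 0, 0.002, 0, 0.002, 1, 0.003, 0.006, 0, 0, 0, 0, 1, 0, 0.002, 0, 0, 0, 0, 1, 0, 0, 0, 0, 0, 0, 1])

```text
clock: 17.0
tool_pos: [0.6099, 0.1397, 0.0538]
eef_rot: [0.001, 0.707, 0.0, 0.707]
contact_force: [-0.0, -0.4, -1.0]
opening: 0.333
```

```bash
python3 - <<'E'
from h import *
s=snap("wrist","w19")
E
```

```text
t 17.05 tcp [0.6099 0.1397 0.0539] jaw [0.001 1.    0.002] down [ 0.001  0.002 -1.   ] F [-0.1  -1.47 -1.2 ] op 0.339
```

View pics/w19.png

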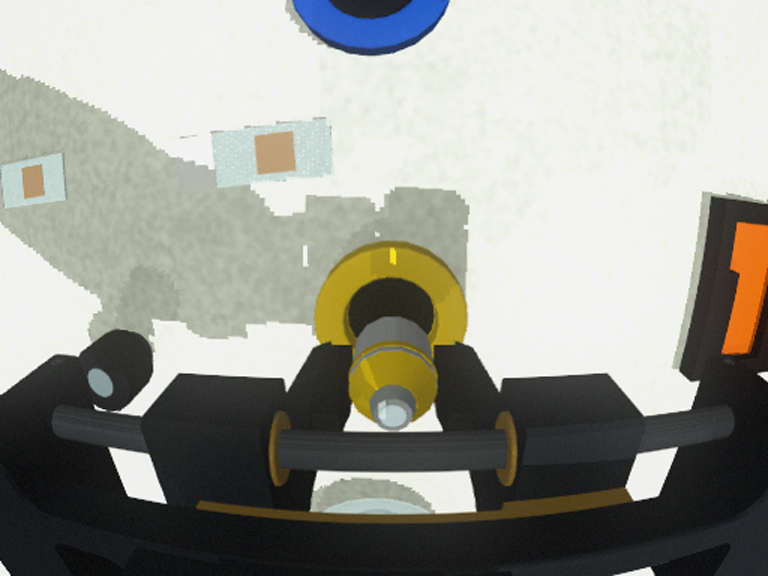

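send_rows(commands=[-0.003, 0, -0.02, 0, 0, 0, 1, -0.003, 0, -0.03, 0, 0, 0, 1, 0, 0, -0.03, 0, 0, 0, 1, 0, 0, -0.022, 0, 0, 0, 1, 0, 0, -0.012, 0, 0, 0, 1, 0, 0, -0.007, 0, 0, 0, 1, 0, 0, -0.003, 0, 0, 0, 1, 0, 0, 0, 0, 0, 0, 1])

```text
clock: 17.85
tool_pos: [0.6081, 0.1395, 0.0224]
eef_rot: [0.0, 0.707, -0.0, 0.707]
contact_force: [-1.0, -0.0, -1.1]
opening: 0.336
```

```bash
python3 - <<'E'
from h import *
s=snap("wrist","w20")
E
```

```text
t 17.9 tcp [0.6082 0.1396 0.0223] jaw [0.001 1.    0.   ] down [ 0.001  0.    -1.   ] F [ 0.08 -0.21  0.27] op 0.333
```

View pics/w20.png

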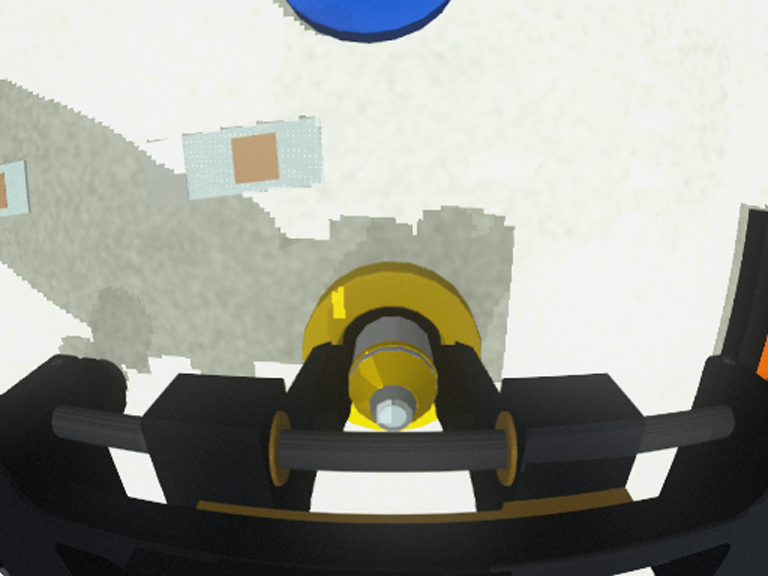

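Seated and centred; release slowly and lift.

send_rows(commands=[0, 0, -0.002, 0, 0, 0, 1, 0, 0, 0, 0, 0, 0, 0.6, 0, 0, 0, 0, 0, 0, 0.5, 0, 0, 0, 0, 0, 0, 0.3, 0, 0, 0, 0, 0, 0, 0, 0, 0, 0, 0, 0, 0, 0, 0, 0, 0, 0, 0, 0, 0])

```text
clock: 18.6
tool_pos: [0.6085, 0.1397, 0.0214]
eef_rot: [0.001, 0.707, -0.0, 0.708]
contact_force: [-0.5, 0.6, 0.6]
opening: 0.832
```

```bash
python3 - <<'E'
from h import *
s=snap("wrist","w21")
E
```

```text
t 18.65 tcp [0.6085 0.1397 0.0214] jaw [0.001 1.    0.001] down [ 0.001  0.001 -1.   ] F [ 0.09  0.38 -0.45] op 0.875
```

View pics/w21.png

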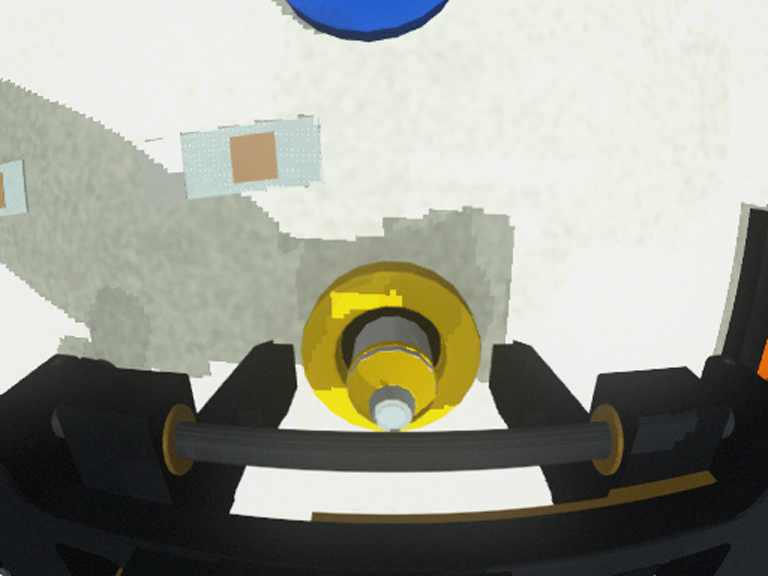

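send_rows(commands=[0, 0, 0.05, 0, 0, 0, 0, 0, 0, 0.12, 0, 0, 0, 0, 0, 0, 0.14, 0, 0, 0, 0, 0, -0.05, 0.1, 0, 0, 0, 0, -0.03, -0.1, 0.05, 0, 0, 0, 0, -0.05, -0.15, 0, 0, 0, 0, 0, -0.06, -0.17, 0, 0, 0, 0, 0, -0.06, -0.17, 0, 0, 0, 0, 0, -0.06, -0.17, 0, 0, 0, 0, 0, -0.06, -0.17, 0, 0, 0, 0, 0, -0.06, -0.17, 0, 0, 0, 0, 0, -0.05, -0.15, 0, 0, 0, 0, 0])

```text
clock: 19.85
tool_pos: [0.4991, -0.1855, 0.1532]
eef_rot: [-0.003, 0.701, 0.008, 0.713]
contact_force: [0.8, -0.0, 0.1]
opening: 1.002
```

send_rows(commands=[-0.04, -0.12, 0, 0, 0, 0, 0, -0.03, -0.08, 0, 0, 0, 0, 0, -0.01, -0.04, 0, 0, 0, 0, 0, 0, -0.02, 0, 0, 0, 0, 0, 0, 0, 0, 0, 0, 0, 0])

```text
clock: 20.35
tool_pos: [0.4756, -0.2602, 0.1565]
eef_rot: [-0.001, 0.701, 0.002, 0.713]
contact_force: [-0.5, -0.3, 0.2]
opening: 0.998
```

```bash
python3 - <<'E'
from h import *
s=snap("wrist","w22")
for b in blobs(s["image"],"blue",100):print(b[:2],plane(s,*b[1],.046,True).round(4))
E
```

```text
t 20.4 tcp [ 0.4758 -0.2594  0.1565] jaw [-0.005  1.     0.001] down [ 0.017  0.002 -1.   ] F [-0.57  0.08  0.27] op 0.996
(1757, array([ 20. , 123.9])) [ 0.4059 -0.5242  0.046 ]
(241, array([249.7, 133.8])) [ 0.4304 -0.27    0.046 ]
```

View pics/w22.png

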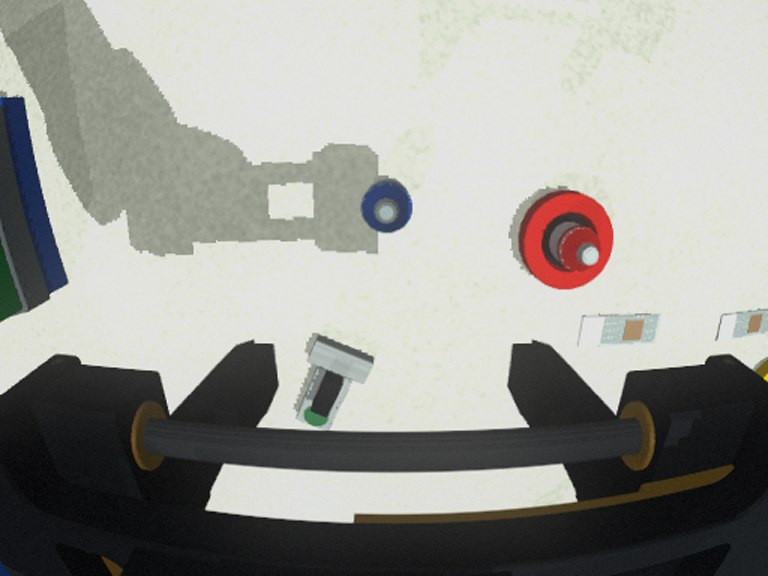

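```bash
python3 - <<'E'
from h import *
s=snap("wrist","w23")
print(plane(s,386/1.5,211/1.5,.056,True).round(4))
E
```

```text
t 20.45 tcp [ 0.476  -0.2588  0.1564] jaw [-0.006  1.     0.002] down [ 0.017  0.002 -1.   ] F [ 0.9  -0.1  -0.11] op 1.004
[ 0.4351 -0.2625  0.056 ]
```

send_rows(commands=[-0.03, -0.003, -0.03, 0, 0.004, 0, 0, -0.05, -0.003, -0.06, 0, 0.004, -0.002, 0, -0.04, -0.003, -0.08, 0, 0.003, -0.002, 0, -0.025, -0.003, -0.08, 0, 0, 0, 0, -0.01, 0, -0.06, 0, 0, 0, 0, 0, 0, -0.05, 0, 0, 0, 0, 0, 0, -0.03, 0, 0, 0, 0, 0, 0, -0.02, 0, 0, 0, 0, 0, 0, -0.01, 0, 0, 0, 0, 0, 0, 0, 0, 0, 0, 0])

```text
clock: 21.45
tool_pos: [0.4368, -0.2504, 0.0464]
eef_rot: [-0.003, 0.708, 0.01, 0.707]
contact_force: [0.6, -0.1, 0.1]
opening: 0.998
```

```bash
python3 - <<'E'
from h import *
s=snap("wrist","w24")
cv2.imwrite("pics/w24c.png",cv2.resize(s["image"][170:270,210:310],None,fx=6,fy=6,interpolation=cv2.INTER_CUBIC))
E
```

```text
t 21.5 tcp [ 0.437  -0.2505  0.0466] jaw [-0.018  1.     0.009] down [-0.001  0.009 -1.   ] F [-0.34  0.01  0.82] op 1.002
```

View pics/w24c.png

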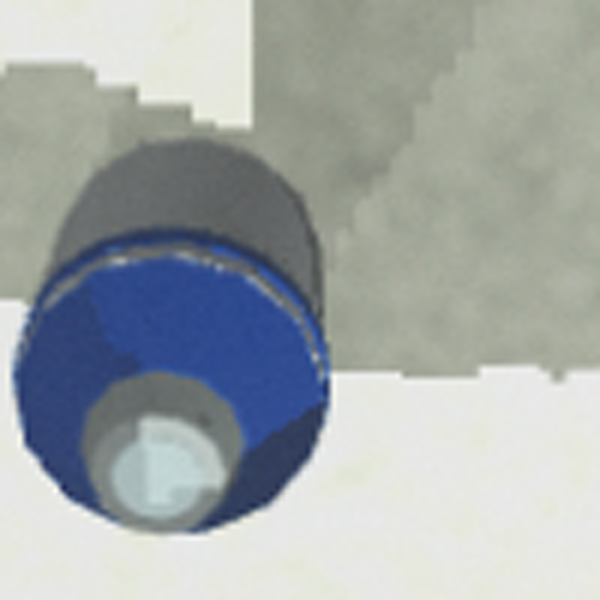

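```bash
python3 - <<'E'
from h import *
s=snap("wrist","w24b")
print(plane(s,238,249.7,.056,True).round(4))
E
```

```text
t 21.55 tcp [ 0.437  -0.2506  0.0468] jaw [-0.017  1.     0.009] down [-0.001  0.009 -1.   ] F [ 0.54  0.17 -0.64] op 1.003
[ 0.436  -0.2624  0.056 ]
```

send_rows(commands=[0, -0.016, 0, -0.003, 0, -0.004, 0, -0.002, -0.018, -0.01, -0.003, 0, -0.004, 0, -0.002, -0.01, -0.02, 0, 0, -0.003, 0, 0, -0.003, -0.03, 0, 0, 0, 0, 0, 0, -0.024, 0, 0, 0, 0, 0, 0, -0.015, 0, 0, 0, 0, 0, 0, -0.008, 0, 0, 0, 0, 0, 0, -0.004, 0, 0, 0, 0, 0, 0, 0, 0, 0, 0, 0])

```text
clock: 22.45
tool_pos: [0.4362, -0.2642, 0.0171]
eef_rot: [0.0, 0.707, -0.002, 0.707]
contact_force: [-0.9, -0.4, 0.2]
opening: 1.002
```

```bash
python3 - <<'E'
from h import *
s=snap("wrist","w25")
E
```

```text
t 22.5 tcp [ 0.4363 -0.2641  0.0172] jaw [ 0.002  1.    -0.002] down [ 0.001 -0.002 -1.   ] F [0.64 0.63 1.31] op 0.997
```

View pics/w25.png

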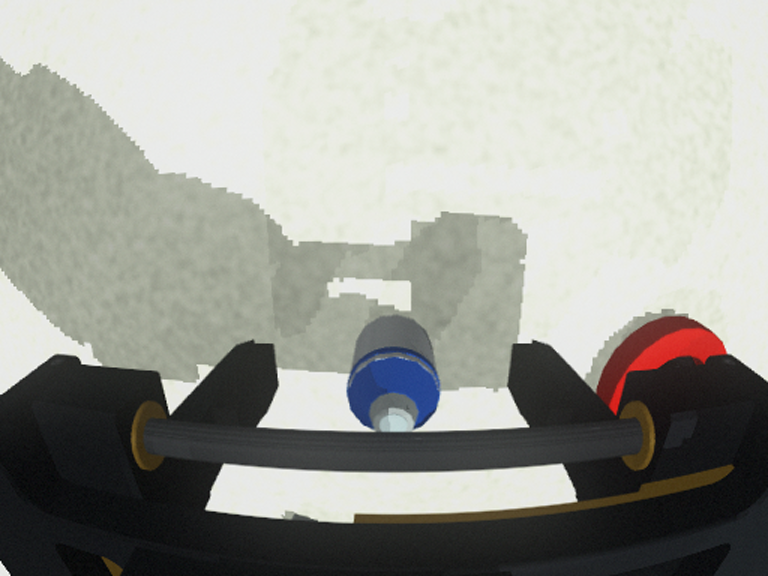

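send_rows(commands=[0, 0.004, 0, 0, 0, 0, 0.2, 0, 0, 0, 0, 0, 0, 0.5, 0, 0, 0, 0, 0, 0, 0.8, 0, 0, 0, 0, 0, 0, 1, 0, 0, 0, 0, 0, 0, 1, 0, 0, 0, 0, 0, 0, 1, 0, 0, 0, 0, 0, 0, 1, 0, 0, 0, 0, 0, 0, 1, 0, 0, 0, 0, 0, 0, 1], newtons=15)

```text
clock: 23.4
tool_pos: [0.4368, -0.2632, 0.018]
eef_rot: [-0.0, 0.706, -0.002, 0.708]
contact_force: [-0.8, 0.5, 0.5]
opening: 0.334
```

```bash
python3 - <<'E'
from h import *
s=snap("wrist","w26")
E
```

```text
t 23.45 tcp [ 0.4368 -0.2632  0.0179] jaw [ 0.003  1.    -0.003] down [ 0.002 -0.003 -1.   ] F [-0.15  0.24  0.08] op 0.336
```

View pics/w26.png

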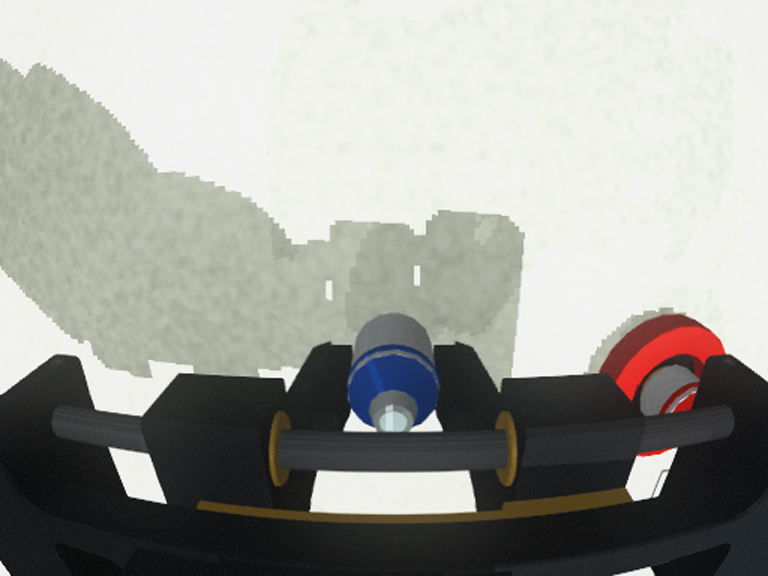

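send_rows(commands=[0, 0, 0.03, 0, 0, 0, 1, 0, 0, 0.07, 0, 0, 0, 1, 0, 0, 0.1, 0, 0, 0, 1, 0, 0, 0.1, 0, 0, 0, 1, 0.02, 0.05, 0.06, 0, 0, 0, 1, 0.03, 0.1, 0.02, 0, 0, 0, 1, 0.04, 0.15, 0, 0, 0, 0, 1, 0.04, 0.15, 0, 0, 0, 0, 1, 0.04, 0.15, 0, 0, 0, 0, 1, 0.03, 0.15, 0, 0, 0, 0, 1, 0.02, 0.15, 0, 0, 0, 0, 1, 0.01, 0.15, 0, 0, 0, 0, 1])

```text
clock: 24.65
tool_pos: [0.4917, 0.0012, 0.1207]
eef_rot: [0.004, 0.707, -0.008, 0.707]
contact_force: [0.2, 0.3, -1.5]
opening: 0.336
```

send_rows(commands=[0.01, 0.14, 0, 0, 0, 0, 1, 0, 0.12, 0, 0, 0, 0, 1, 0, 0.08, 0, 0, 0, 0, 1, 0, 0.05, 0, 0, 0, 0, 1, 0, 0.02, 0, 0, 0, 0, 1, 0, 0.01, 0, 0, 0, 0, 1, 0, 0, 0, 0, 0, 0, 1])

```text
clock: 25.35
tool_pos: [0.4932, 0.1163, 0.1234]
eef_rot: [0.002, 0.707, -0.004, 0.707]
contact_force: [-0.5, -0.4, -1.3]
opening: 0.328
```

```bash
python3 - <<'E'
from h import *
s=snap("wrist","w27")
holder(s,'blue',(.456,.129))
E
```

```text
t 25.4 tcp [0.4932 0.1157 0.1234] jaw [ 0.01   1.    -0.003] down [ 0.    -0.003 -1.   ] F [-0.03  0.56 -1.75] op 0.332
blue outer centre [0.4556 0.1311] R 0.0337
blue hole centre [0.4545 0.1306] R 0.02
```

View pics/w27.png

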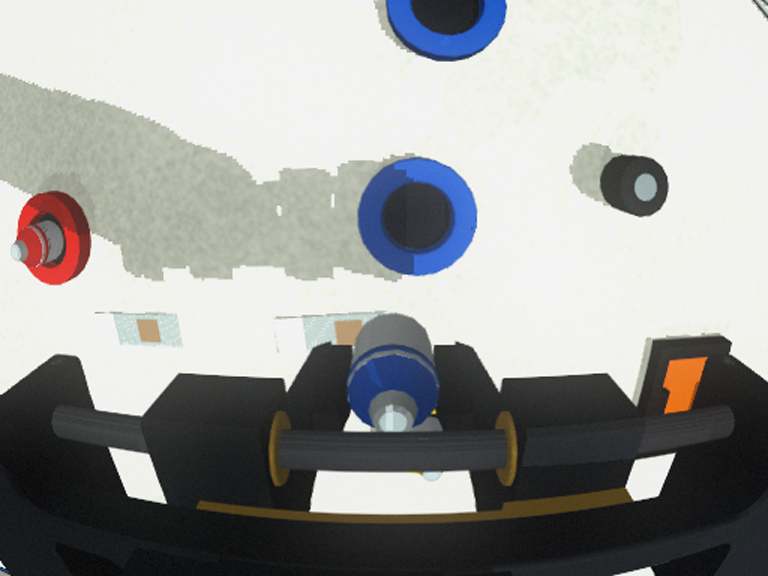

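send_rows(commands=[-0.02, 0.015, 0, 0, 0, 0.003, 1, -0.05, 0.025, -0.01, 0, 0, 0.003, 1, -0.05, 0.02, -0.03, 0.002, 0, 0, 1, -0.02, 0.005, -0.06, 0, 0, 0, 1, -0.005, 0, -0.06, 0, 0, 0, 1, 0, 0, -0.05, 0, 0, 0, 1, 0, 0, -0.03, 0, 0, 0, 1, 0, 0, -0.02, 0, 0, 0, 1, 0, 0, -0.01, 0, 0, 0, 1, 0, 0, 0, 0, 0, 0, 1])

```text
clock: 26.4
tool_pos: [0.4545, 0.1257, 0.0541]
eef_rot: [0.003, 0.707, -0.005, 0.707]
contact_force: [0.3, -1.1, -0.6]
opening: 0.335
```

```bash
python3 - <<'E'
from h import *
s=snap("wrist","w28")
E
```

```text
t 26.45 tcp [0.4546 0.1258 0.0543] jaw [ 0.011  1.    -0.003] down [-0.    -0.003 -1.   ] F [-0.69  0.06 -1.83] op 0.337
```

View pics/w28.png

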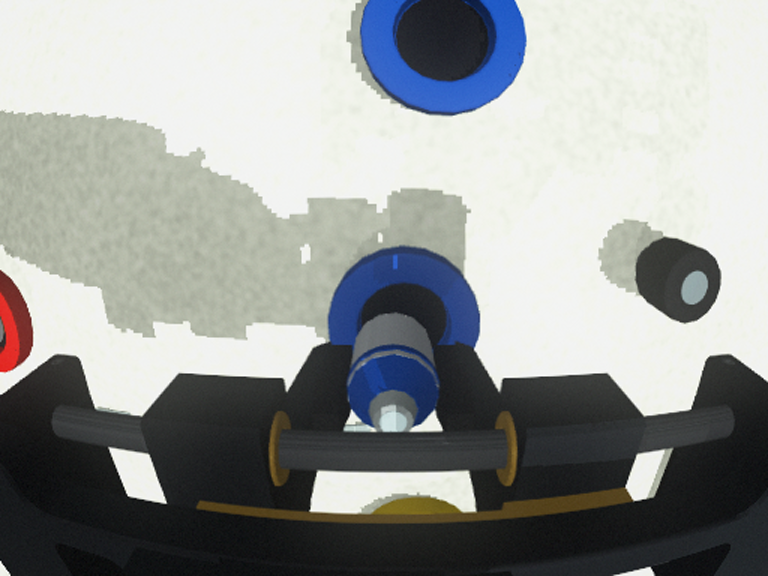

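send_rows(commands=[0.002, 0.01, 0, 0.002, 0, 0.003, 1, 0.002, 0.008, -0.02, 0, 0, 0.003, 1, 0, 0.003, -0.03, 0, 0, 0, 1, 0, 0, -0.024, 0, 0, 0, 1, 0, 0, -0.013, 0, 0, 0, 1, 0, 0, 0, 0, 0, 0, 1])

```text
clock: 27.05
tool_pos: [0.4565, 0.132, 0.0314]
eef_rot: [0.001, 0.707, 0.001, 0.708]
contact_force: [0.0, 0.7, -0.1]
opening: 0.33
```

```bash
python3 - <<'E'
from h import *
s=snap("wrist","w29")
E
```

```text
t 27.1 tcp [0.4565 0.132  0.0316] jaw [0.001 1.    0.002] down [ 0.002  0.002 -1.   ] F [-0.36  0.61 -0.64] op 0.334
```

View pics/w29.png

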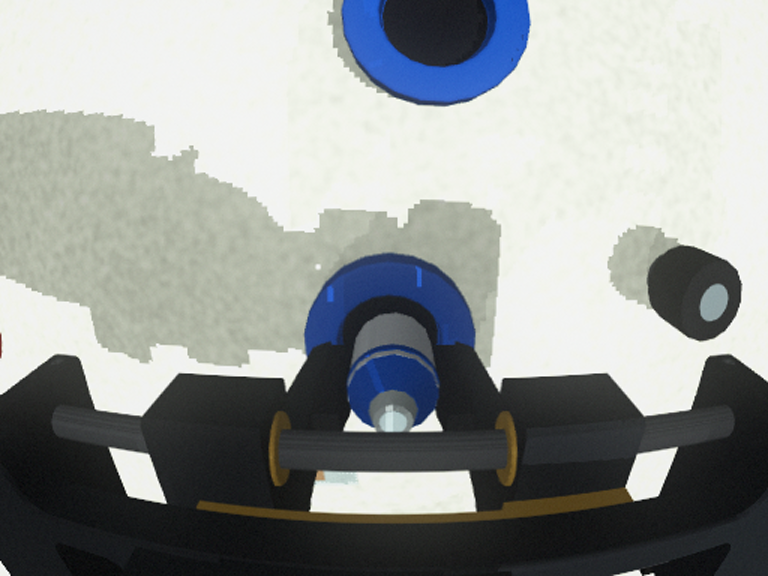

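Centred; lower the last 8 mm.

send_rows(commands=[-0.002, 0, -0.012, 0, 0, 0, 1, 0, 0, -0.01, 0, 0, 0, 1, 0, 0, -0.006, 0, 0, 0, 1, 0, 0, -0.003, 0, 0, 0, 1, 0, 0, 0, 0, 0, 0, 1])

```text
clock: 27.6
tool_pos: [0.4561, 0.1321, 0.0239]
eef_rot: [0.001, 0.706, 0.001, 0.708]
contact_force: [0.3, 0.4, -0.7]
opening: 0.331
```

```bash
python3 - <<'E'
from h import *
s=snap("wrist","w30")
E
```

```text
t 27.65 tcp [0.4562 0.1321 0.0239] jaw [0.001 1.    0.003] down [ 0.003  0.003 -1.   ] F [-0.42 -0.96  0.3 ] op 0.335
```

send_rows(commands=[0, 0, -0.002, 0, 0, 0, 1, 0, 0, 0, 0, 0, 0, 0.6, 0, 0, 0, 0, 0, 0, 0.5, 0, 0, 0, 0, 0, 0, 0.3, 0, 0, 0, 0, 0, 0, 0, 0, 0, 0, 0, 0, 0, 0, 0, 0, 0, 0, 0, 0, 0])

```text
clock: 28.35
tool_pos: [0.4566, 0.1321, 0.0238]
eef_rot: [0.002, 0.706, 0.001, 0.708]
contact_force: [0.4, -0.1, -1.5]
opening: 0.827
```

```bash
python3 - <<'E'
from h import *
s=snap("wrist","w31")
E
```

```text
t 28.4 tcp [0.4566 0.1321 0.0238] jaw [0.001 1.    0.003] down [ 0.004  0.003 -1.   ] F [-0.03 -0.7   0.32] op 0.874
```

View pics/w31.png

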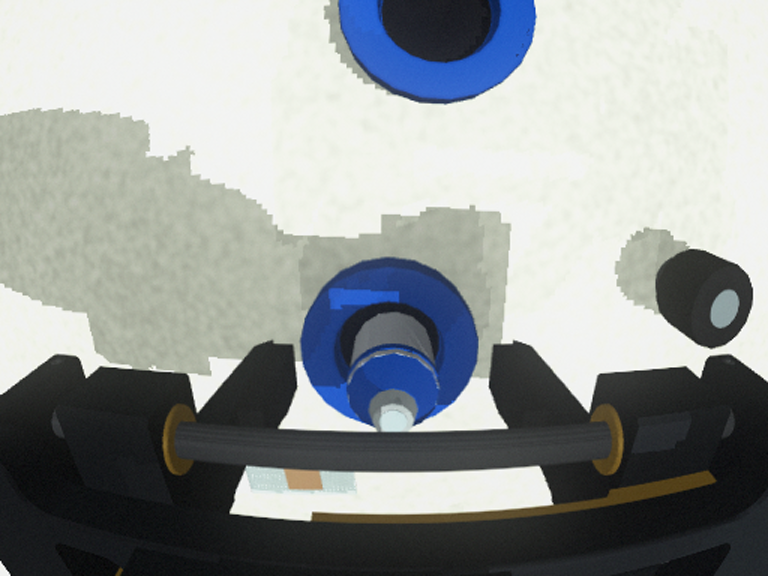

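send_rows(commands=[0, 0, 0.05, 0, 0, 0, 0, 0, 0, 0.12, 0, 0, 0, 0, 0, 0, 0.14, 0, 0, 0, 0, 0.04, 0.04, 0.12, 0, 0, 0, 0, 0.08, 0.08, 0.07, 0, 0, 0, 0, 0.11, 0.12, 0.03, 0, 0, 0, 0, 0.11, 0.12, 0, 0, 0, 0, 0, 0.11, 0.12, 0, 0, 0, 0, 0, 0.11, 0.12, 0, 0, 0, 0, 0, 0.1, 0.1, 0, 0, 0, 0, 0, 0.07, 0.07, 0, 0, 0, 0, 0, 0.04, 0.04, 0, 0, 0, 0, 0])

```text
clock: 29.6
tool_pos: [0.65, 0.3354, 0.1612]
eef_rot: [-0.001, 0.71, -0.003, 0.705]
contact_force: [0.4, 0.5, -0.3]
opening: 1.003
```

send_rows(commands=[0.02, 0.02, 0, 0, 0, 0, 0, 0.01, 0.01, 0, 0, 0, 0, 0, 0, 0, 0, 0, 0, 0, 0])

```text
clock: 29.9
tool_pos: [0.6574, 0.3449, 0.1592]
eef_rot: [-0.001, 0.71, -0.003, 0.704]
contact_force: [0.0, 0.5, 0.7]
opening: 0.998
```

```bash
python3 - <<'E'
from h import *
s=snap("wrist","w32")
cv2.imwrite("pics/w32r.png",s["image"])
import pickle;pickle.dump(s,open("w32.pkl","wb"))
E
```

```text
t 29.95 tcp [0.6572 0.3445 0.1592] jaw [ 0.002  1.    -0.006] down [-0.009 -0.006 -1.   ] F [-0.72 -0.47 -0.71] op 1.002
```

View pics/w32.png

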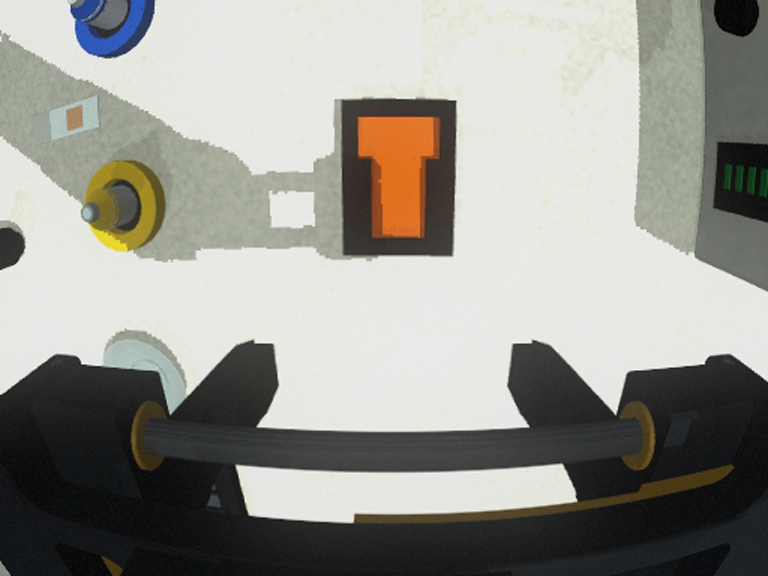

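```bash
cat > tray.py <<'E'
from h import *
def tray(s,near,fish=True):
    hsv=cv2.cvtColor(s["image"],cv2.COLOR_BGR2HSV)
    m=mask(hsv,'orange')|((hsv[...,2]<75).astype(np.uint8)*255)
    om=mask(hsv,'orange')
    n,l,st,ce=cv2.connectedComponentsWithStats(om)
    i=1+np.argmax(st[1:,4]); o=(l==i).astype(np.uint8)
    n,l2,st2,_=cv2.connectedComponentsWithStats(m)
    full=(l2==np.bincount(l2[o>0]).argmax()).astype(np.uint8)
    out=[]
    for nm,mm,z in(("orange",o,.006),("orange-top",o,.014),("outer",full,.014)):
        q=max(cv2.findContours(mm,cv2.RETR_EXTERNAL,cv2.CHAIN_APPROX_NONE)[0],key=cv2.contourArea)
        P=np.array([plane(s,*p[0].astype(float),z,fish)[:2] for p in q])
        r=cv2.minAreaRect((P*1000).astype(np.float32)); print(nm,np.round(r[0],1),np.round(r[1],1),round(r[2],2))
        out.append(P)
    return out
E
python3 - <<'E'
from tray import *
import pickle
s=pickle.load(open("w32.pkl","rb"))
P=tray(s,None)
s=pickle.load(open("w32.pkl","rb")); c=-s["world_to_cam"][:3,:3].T@s["world_to_cam"][:3,3];print("cam",c.round(3))
q=P[0]
a=q[np.argsort(q[:,0])]
# side edges of narrow part in orange at z .006: points by y side for x>centre
for zlab,q in(("006",P[0]),("014",P[1])):
    for lo,hi in((.60,.635),(.56,.575)):
        w=q[(q[:,0]>lo)&(q[:,0]<hi)]; med=np.median(w[:,1])
        L=w[w[:,1]>med+.005];R=w[w[:,1]<med-.005]
        print(zlab,lo,"L",np.polyfit(L[:,0],L[:,1],1).round(3),L[:,1].mean().round(4),"R",np.polyfit(R[:,0],R[:,1],1).round(3),R[:,1].mean().round(4))
    print("x range",q[:,0].min().round(4),q[:,0].max().round(4))
E
```

```text
orange [598.2 348.1] [53.8 81.7] 89.95
orange-top [597.7 348. ] [52.4 79.5] 89.95
outer [597.7 348.2] [ 72.9 102.6] 89.41
cam [0.582 0.346 0.306]
006 0.6 L [-0.034  0.387] 0.3658 R [-0.011  0.338] 0.3308
006 0.56 L [0.004 0.373] 0.3749 R [-0.012  0.329] 0.3221
x range 0.5573 0.639
014 0.6 L [-0.033  0.386] 0.3652 R [-0.011  0.338] 0.3312
014 0.56 L [0.004 0.372] 0.3742 R [-0.012  0.329] 0.3227
x range 0.558 0.6375
```

send_rows(commands=[0, -0.05, 0, 0, 0, 0, 0, 0, -0.1, 0, 0, 0, 0, 0, 0, -0.15, 0, 0, 0, -0.02, 0, 0, -0.17, 0, 0, 0, -0.02, 0, 0, -0.17, 0, 0, 0, -0.02, 0, 0, -0.17, 0, 0, 0, -0.02, 0, 0, -0.17, 0, 0, 0, -0.02, 0, 0, -0.17, 0, 0, 0, -0.02, 0, 0, -0.17, 0, 0, 0, -0.02, 0, 0, -0.17, 0, 0, 0, -0.02, 0, 0, -0.17, 0, 0, 0, -0.02, 0, 0, -0.17, 0, 0, 0, -0.02, 0])

```text
clock: 31.15
tool_pos: [0.6446, -0.1411, 0.1622]
eef_rot: [0.111, 0.702, -0.119, 0.693]
contact_force: [1.5, -0.6, 0.9]
opening: 1.001
```

send_rows(commands=[0, -0.17, 0, 0, 0, -0.02, 0, 0, -0.17, 0, 0, 0, -0.02, 0, 0, -0.15, 0, 0, 0, 0, 0, 0, -0.12, 0, 0, 0, 0, 0, 0, -0.08, 0, 0, 0, 0, 0, 0, -0.04, 0, 0, 0, 0, 0, 0, -0.02, 0, 0, 0, 0, 0, 0, 0, 0, 0, 0, 0, 0])

```text
clock: 31.95
tool_pos: [0.6296, -0.3574, 0.1635]
eef_rot: [0.137, 0.698, -0.155, 0.685]
contact_force: [1.1, 0.3, -0.9]
opening: 0.999
```

```bash
python3 - <<'E'
from h import *
s=snap("wrist","w33")
import pickle;pickle.dump(s,open("w33.pkl","wb"))
E
```

```text
t 32.0 tcp [ 0.6299 -0.3565  0.1636] jaw [ 0.403  0.915 -0.027] down [-0.023 -0.02  -1.   ] F [-0.59 -0.11  0.36] op 1.003
```

View pics/w33.png

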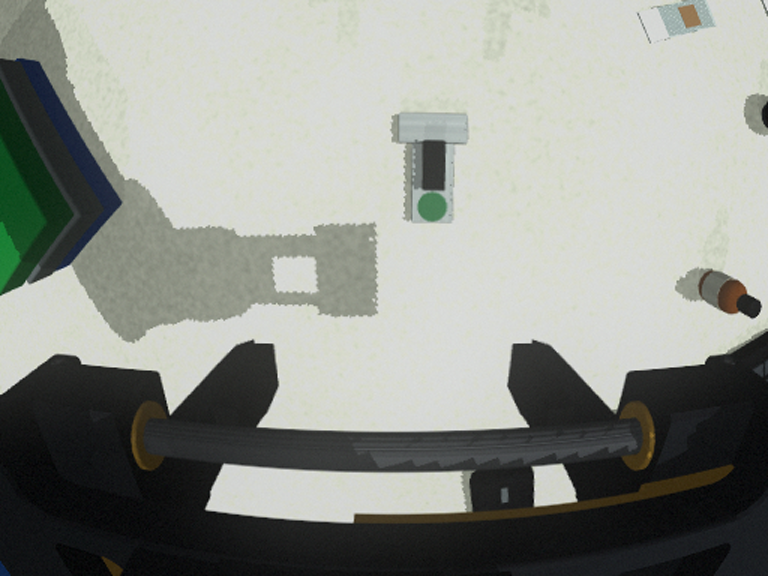

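```bash
cat > sl.py <<'E'
from h import *
def rib(s,roi,z=.026,fish=True,vmax=80):
    x0,y0,x1,y1=roi
    v=s["image"][y0:y1,x0:x1].max(2)
    m=(v<vmax).astype(np.uint8)
    n,l,st,ce=cv2.connectedComponentsWithStats(m); i=1+np.argmax(st[1:,4])
    q=cv2.findContours((l==i).astype(np.uint8),cv2.RETR_EXTERNAL,cv2.CHAIN_APPROX_NONE)[0][0]
    P=np.array([plane(s,p[0][0]+x0,p[0][1]+y0,z,fish)[:2] for p in q])
    r=cv2.minAreaRect((P*1000).astype(np.float32)); print("rib",np.round(r[0],1),np.round(r[1],1),round(r[2],2),"px",(ce[i]+[x0,y0]).round(1))
E
python3 - <<'E'
from sl import *
s=snap("wrist","w34")
rib(s,(265,85,315,150))
for b in blobs(s["image"],"green",60):print(b,plane(s,*b[1],.012,True).round(4))
cv2.imwrite("pics/w34c.png",cv2.resize(s["image"][65:155,250:325],None,fx=6,fy=6,interpolation=cv2.INTER_CUBIC))
E
```

```text
t 32.05 tcp [ 0.6304 -0.3555  0.1637] jaw [ 0.402  0.915 -0.026] down [-0.022 -0.019 -1.   ] F [ 0.78 -0.14 -0.45] op 1.001
rib [ 575.6 -308.8] [14.2 30.7] 67.18 px [287.8 109.8]
(3619, array([ 15.8, 133.8]), [0, 54, 49, 142]) [ 0.439  -0.6365  0.012 ]
(272, array([286.6, 137.5]), [278, 129, 19, 18]) [ 0.6013 -0.3201  0.012 ]
```

View pics/w34c.png

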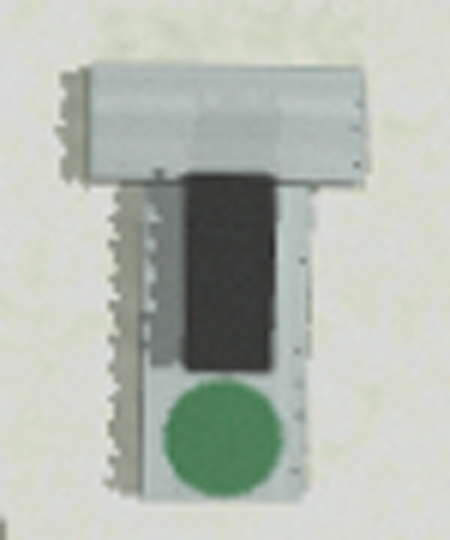

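send_rows(commands=[-0.03, 0.025, -0.02, 0.003, -0.003, 0.002, 0, -0.05, 0.045, -0.05, 0.003, -0.004, 0.002, 0, -0.06, 0.05, -0.08, 0.003, -0.004, 0.002, 0, -0.045, 0.04, -0.08, 0.003, -0.003, 0.002, 0, -0.025, 0.02, -0.08, 0, 0, 0, 0, -0.01, 0.01, -0.06, 0, 0, 0, 0, 0, 0, -0.04, 0, 0, 0, 0, 0, 0, -0.02, 0, 0, 0, 0, 0, 0, -0.01, 0, 0, 0, 0, 0, 0, 0, 0, 0, 0, 0])

```text
clock: 33.05
tool_pos: [0.5797, -0.2886, 0.0543]
eef_rot: [0.137, 0.692, -0.129, 0.697]
contact_force: [-0.2, -0.5, 0.5]
opening: 1.002
```

```bash
python3 - <<'E'
from sl import *
s=snap("wrist","w35")
E
```

```text
t 33.1 tcp [ 0.58   -0.2886  0.0546] jaw [0.369 0.929 0.012] down [ 0.01   0.009 -1.   ] F [0.33 0.18 0.99] op 1.0
```

View pics/w35.png

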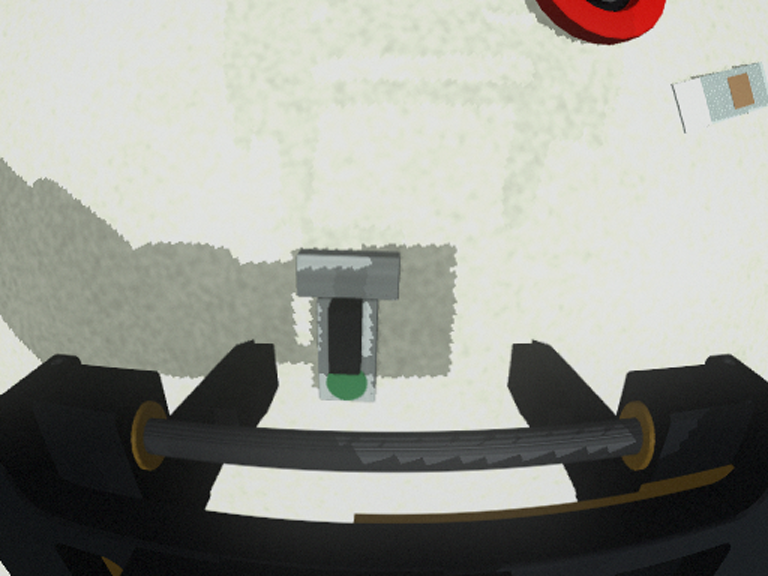

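```bash
python3 - <<'E'
from sl import *
s=snap("wrist","w36")
rib(s,(214,192,247,252),vmax=60)
b=[b for b in blobs(s["image"],"green",60)]
for x in b: print(x,plane(s,*x[1],.012,True).round(4))
cv2.imwrite("pics/w36c.png",cv2.resize(s["image"][160:275,190:275],None,fx=5,fy=5,interpolation=cv2.INTER_CUBIC))
print(np.degrees(np.arctan2(.929,.369)))
E
```

```text
t 33.15 tcp [ 0.58   -0.2888  0.0548] jaw [0.37  0.929 0.012] down [ 0.01   0.009 -1.   ] F [-0.13  0.16  0.67] op 1.0
rib [ 573.6 -307.1] [13.9 35.7] 65.12 px [229.5 223.2]
(388, array([230.8, 256. ]), [218, 247, 26, 19]) [ 0.6027 -0.3206  0.012 ]
68.33696013758058
```

View pics/w36c.png

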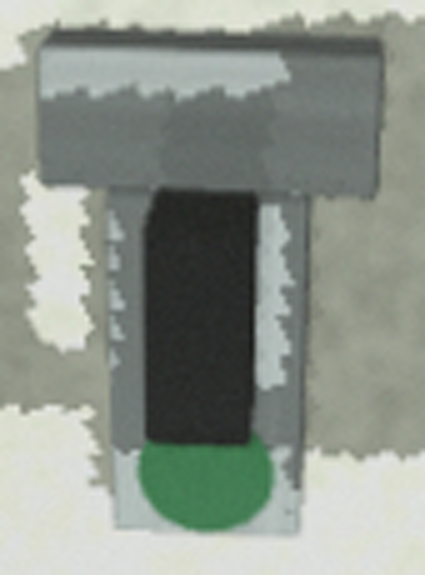

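send_rows(commands=[-0.006, -0.018, 0, -0.002, 0.002, -0.005, 0, -0.008, -0.026, 0, -0.002, 0.002, -0.006, 0, -0.006, -0.02, -0.01, -0.002, 0.002, -0.005, 0, -0.003, -0.01, -0.02, 0, 0, 0, 0, 0, -0.003, -0.02, 0, 0, 0, 0, 0, 0, -0.01, 0, 0, 0, 0, 0, 0, 0, 0, 0, 0, 0])

```text
clock: 33.85
tool_pos: [0.574, -0.312, 0.0397]
eef_rot: [0.142, 0.692, -0.145, 0.693]
contact_force: [0.6, -0.2, -0.3]
opening: 1.003
```

```bash
python3 - <<'E'
from sl import *
s=snap("wrist","w37")
E
```

```text
t 33.9 tcp [ 0.5741 -0.3119  0.0398] jaw [ 0.398  0.918 -0.003] down [ 0.002 -0.004 -1.   ] F [-0.02  0.68  0.58] op 1.004
```

View pics/w37.png

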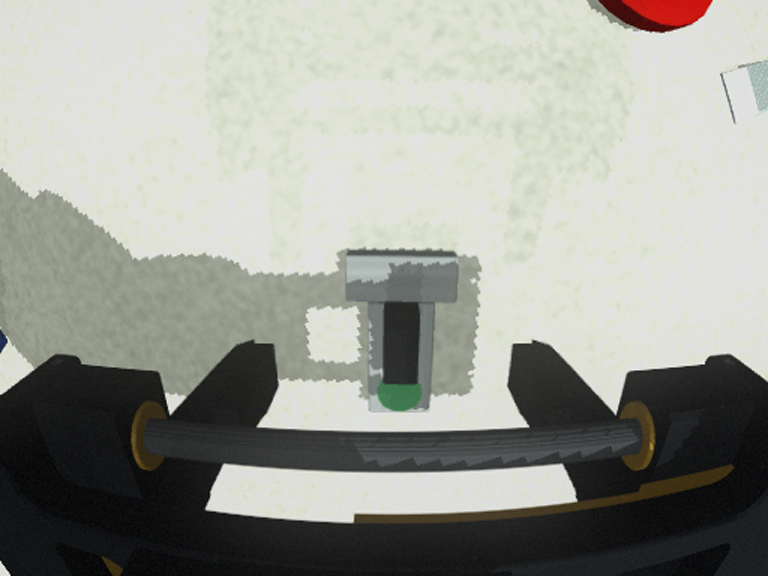

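send_rows(commands=[0, 0.006, -0.015, -0.002, 0, 0, 0, 0, 0.006, -0.025, 0, 0, 0.002, 0, 0, 0.002, -0.026, 0, 0, 0, 0, 0, 0, -0.018, 0, 0, 0, 0, 0, 0, -0.01, 0, 0, 0, 0, 0, 0, -0.005, 0, 0, 0, 0, 0, 0, 0, 0, 0, 0, 0])

```text
clock: 34.6
tool_pos: [0.5744, -0.3068, 0.0126]
eef_rot: [0.14, 0.692, -0.144, 0.694]
contact_force: [0.2, 0.4, -0.3]
opening: 0.997
```

```bash
python3 - <<'E'
from sl import *
s=snap("wrist","w38")
E
```

```text
t 34.65 tcp [ 0.5744 -0.3068  0.0127] jaw [ 0.393  0.92  -0.005] down [ 0.002 -0.006 -1.   ] F [-0.02 -1.68 -0.85] op 1.001
```

View pics/w38.png

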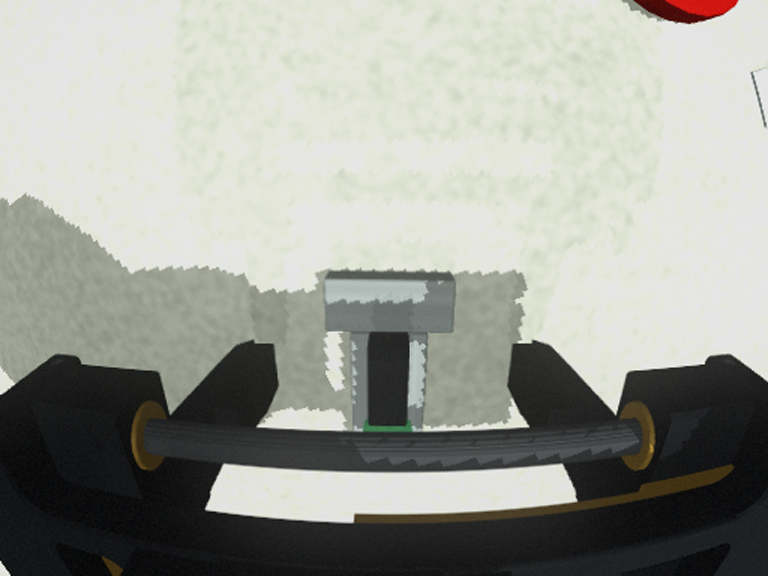

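send_rows(commands=[0, 0, 0.004, 0.003, 0.001, 0, 0, 0, 0, 0, 0, 0, 0, 0, 0, 0, 0, 0, 0, 0, 0.4], newtons=25)

```text
clock: 34.95
tool_pos: [0.5748, -0.3072, 0.0144]
eef_rot: [0.142, 0.692, -0.142, 0.693]
contact_force: [-0.5, -0.6, 0.0]
opening: 0.93
```

```bash
python3 - <<'E'
from sl import *
s=snap("wrist","w39")
E
```

```text
t 35.0 tcp [ 0.5748 -0.3073  0.0144] jaw [ 0.393  0.919 -0.001] down [ 0.001 -0.002 -1.   ] F [-0.99  0.1  -0.47] op 0.887
```

send_rows(commands=[0, 0, -0.002, 0, 0, 0, 0.6, 0, 0, 0, 0, 0, 0, 0.8, 0, 0, 0, 0, 0, 0, 1, 0, 0, 0, 0, 0, 0, 1, 0, 0, 0, 0, 0, 0, 1, 0, 0, 0, 0, 0, 0, 1, 0, 0, 0, 0, 0, 0, 1, 0, 0, 0, 0, 0, 0, 1, 0, 0, 0, 0, 0, 0, 1], newtons=25)

```text
clock: 35.9
tool_pos: [0.5749, -0.3074, 0.0141]
eef_rot: [0.141, 0.692, -0.143, 0.693]
contact_force: [0.8, 0.3, 0.4]
opening: 0.153
```

```bash
python3 - <<'E'
from sl import *
s=snap("wrist","w40")
E
```

```text
t 35.95 tcp [ 0.5748 -0.3074  0.0141] jaw [ 0.393  0.919 -0.001] down [ 0.001 -0.002 -1.   ] F [ 0.27 -0.45 -0.8 ] op 0.155
```

View pics/w40.png

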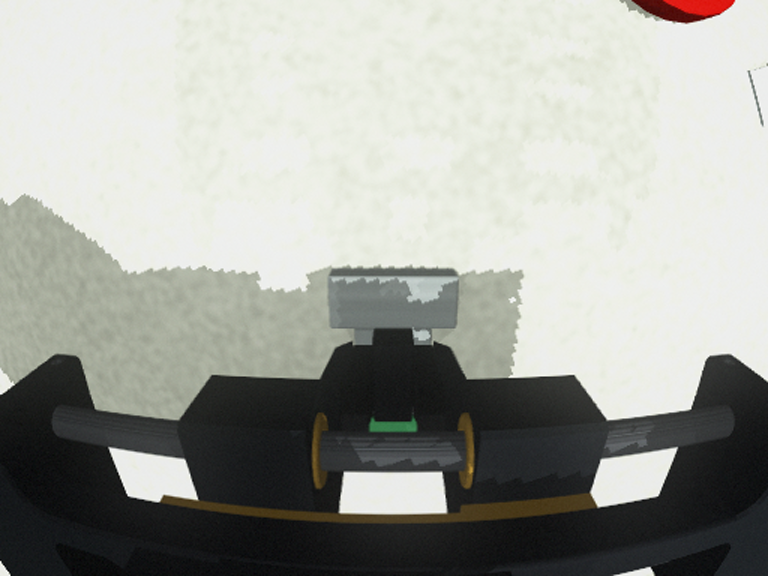

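```bash
python3 - <<'E'
from sl import *
s=snap("wrist","w41")
from plant import telemetry
t=telemetry.get_state(); M=Rr.from_quat(t['eef_rot']).as_matrix(); xd=-M[:,2]; print(xd.round(3))
for u,v,z in((394,276,.012),(394,268,0),(394,328,.012),(331,290,.012),(457,290,.012)):
    p=plane(s,u/1.5,v/1.5,z,True)-t['tool_pos']; print(u,v,"along",(p@xd*1000).round(1),"lat",(p@M[:,1]*1000).round(1))
E
```

```text
t 36.0 tcp [ 0.5748 -0.3074  0.0141] jaw [ 0.393  0.919 -0.001] down [ 0.001 -0.002 -1.   ] F [-0.39 -0.05 -0.11] op 0.153
[-0.919  0.393 -0.002]
394 276 along 33.7 lat 1.3
394 268 along 33.3 lat 1.3
394 328 along 14.3 lat 1.3
331 290 along 28.7 lat -20.9
457 290 along 28.6 lat 23.4
```

send_rows(commands=[0, 0, 0.02, 0, 0, 0, 1, 0, 0, 0.05, 0, 0, 0, 1, 0, 0, 0.08, 0, 0, 0, 1, 0, 0, 0.09, 0, 0, 0, 1, 0, 0, 0.08, 0, 0, 0, 1, 0, 0, 0.05, 0, 0, 0, 1, 0, 0, 0.02, 0, 0, 0, 1, 0, 0, 0, 0, 0, 0, 1])

```text
clock: 36.8
tool_pos: [0.5738, -0.3068, 0.1186]
eef_rot: [0.141, 0.693, -0.142, 0.693]
contact_force: [-1.1, -0.3, -2.6]
opening: 0.155
```

```bash
python3 - <<'E'
from sl import *
s=snap("wrist","w42")
s=snap("scene","s42")
E
```

```text
t 36.85 tcp [ 0.5736 -0.3067  0.1181] jaw [ 0.393  0.92  -0.001] down [-0.    -0.001 -1.   ] F [-0.25  0.   -0.8 ] op 0.156
t 36.9 tcp [ 0.5731 -0.3066  0.1174] jaw [ 0.393  0.92  -0.001] down [-0.001 -0.001 -1.   ] F [ 0.37 -0.79 -0.99] op 0.155
```

View pics/w42.png

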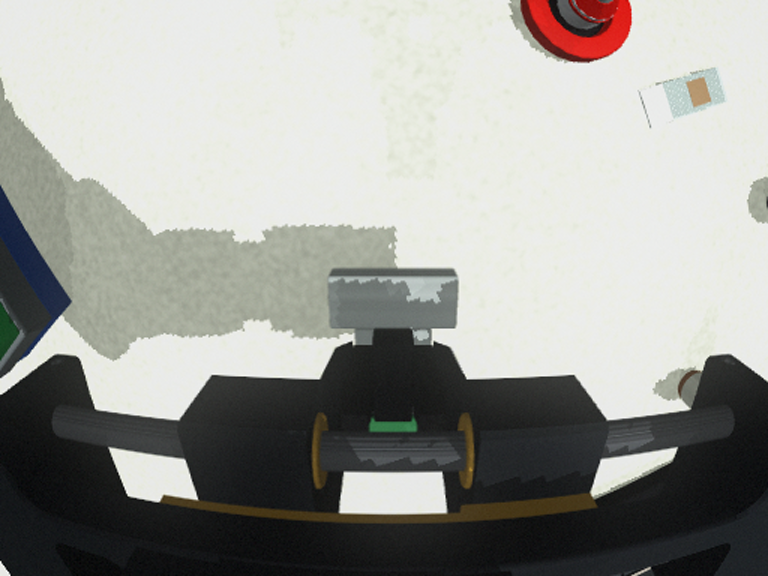

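View pics/s42.png

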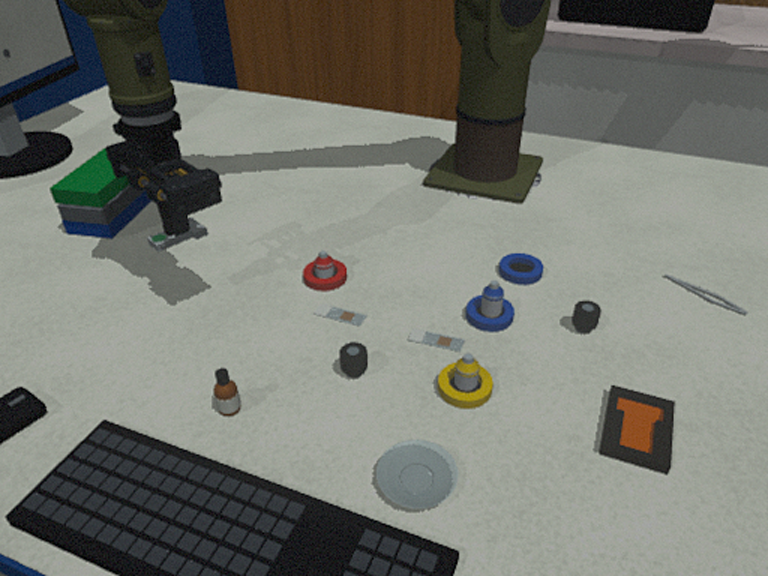

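send_rows(commands=[0.01, 0.05, 0, 0, 0, 0, 1, 0.03, 0.1, 0, 0, 0, 0.01, 1, 0.03, 0.14, 0, 0, 0, 0.02, 1, 0.03, 0.15, 0, 0, 0, 0.02, 1, 0.03, 0.15, 0, 0, 0, 0.02, 1, 0.03, 0.15, 0, 0, 0, 0.02, 1, 0.03, 0.15, 0, 0, 0, 0.02, 1, 0.03, 0.15, 0, 0, 0, 0.02, 1, 0.03, 0.15, 0, 0, 0, 0.02, 1, 0.03, 0.15, 0, 0, 0, 0.02, 1, 0.03, 0.15, 0, 0, 0, 0.02, 1, 0.03, 0.15, 0, 0, 0, 0.02, 1])

```text
clock: 38.1
tool_pos: [0.6486, 0.123, 0.1052]
eef_rot: [0.022, 0.715, -0.024, 0.699]
contact_force: [0.4, -0.3, -1.2]
opening: 0.156
```

send_rows(commands=[0.02, 0.15, 0, 0, 0, 0.01, 1, 0.02, 0.15, 0, 0, 0, 0, 1, 0, 0.15, 0, 0, 0, 0, 1, 0, 0.13, 0, 0, 0, 0, 1, 0, 0.1, 0, 0, 0, 0, 1, 0, 0.06, 0, 0, 0, 0, 1, 0, 0.03, 0, 0, 0, 0, 1, 0, 0.01, 0, 0, 0, 0, 1, 0, 0, 0, 0, 0, 0, 1])

```text
clock: 39.0
tool_pos: [0.6465, 0.3406, 0.0964]
eef_rot: [0.01, 0.72, -0.012, 0.694]
contact_force: [0.5, -1.1, -1.0]
opening: 0.158
```

```bash
python3 - <<'E'
from tray import *
s=snap("wrist","w43")
try: tray(s,None)
except Exception as e: print(e)
E
```

```text
t 39.05 tcp [0.6468 0.3399 0.0964] jaw [ 0.032  0.999 -0.004] down [-0.038 -0.002 -0.999] F [ 0.14 -1.02 -1.  ] op 0.156
orange [593.6 347.9] [54.3 74.4] 88.78
orange-top [593.  347.7] [52.5 71.9] 88.78
outer [597.6 348.2] [ 73.  102.7] 89.5
```

View pics/w43.png

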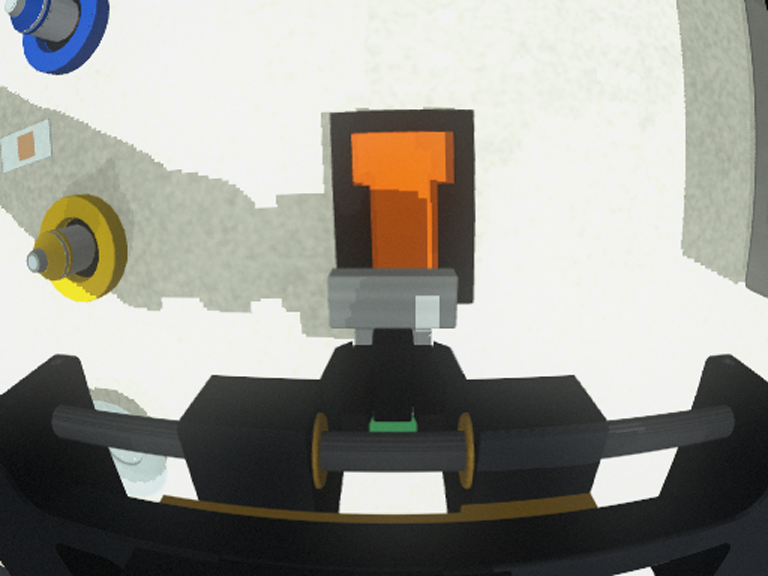

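send_rows(commands=[-0.02, 0.005, 0, 0, -0.006, 0.003, 1, -0.05, 0.008, 0, 0, -0.006, 0.003, 1, -0.06, 0.008, -0.01, 0, -0.006, 0.004, 1, -0.04, 0.004, -0.03, 0, -0.005, 0.003, 1, -0.02, 0, -0.04, 0, 0, 0, 1, -0.01, 0, -0.03, 0, 0, 0, 1, 0, 0, -0.02, 0, 0, 0, 1, 0, 0, -0.01, 0, 0, 0, 1, 0, 0, 0, 0, 0, 0, 1])

```text
clock: 39.95
tool_pos: [0.5996, 0.335, 0.0598]
eef_rot: [0.006, 0.705, -0.012, 0.709]
contact_force: [-0.3, 0.2, -1.1]
opening: 0.159
```

```bash
python3 - <<'E'
from tray import *
s=snap("wrist","w44")
try: tray(s,None)
except Exception as e: print(e)
E
```

```text
t 40.0 tcp [0.5998 0.335  0.06  ] jaw [ 0.025  1.    -0.008] down [ 0.005 -0.008 -1.   ] F [ 0.25 -0.18 -1.2 ] op 0.156
orange [571.6 348.5] [54.1 26.6] 89.11
orange-top [569.6 348.1] [52.  25.5] 89.11
outer [748.  286.5] [405.6 930. ] 1.1
```

View pics/w44.png

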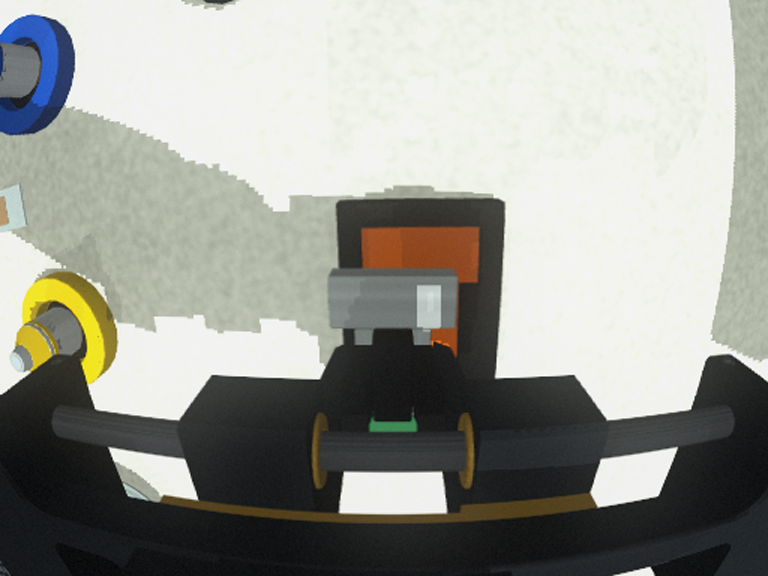

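send_rows(commands=[-0.005, 0.012, 0, 0.002, 0.001, 0.003, 1, -0.008, 0.02, 0, 0.002, 0.001, 0.004, 1, -0.005, 0.012, 0, 0, 0, 0.002, 1, -0.002, 0.004, 0, 0, 0, 0, 1, 0, 0, 0, 0, 0, 0, 1, 0, 0, 0, 0, 0, 0, 1])

```text
clock: 40.6
tool_pos: [0.5953, 0.3495, 0.0611]
eef_rot: [0.004, 0.706, -0.003, 0.708]
contact_force: [1.0, -0.4, -1.2]
opening: 0.155
```

```bash
python3 - <<'E'
from tray import *
s=snap("wrist","w45")
try: tray(s,None)
except Exception as e: print(e)
E
```

```text
t 40.65 tcp [0.5952 0.3494 0.0611] jaw [0.01  1.    0.001] down [ 0.004  0.001 -1.   ] F [ 0.77 -0.41 -0.49] op 0.155
orange [565.9 348.2] [53.8 14.4] 89.32
orange-top [563.9 348.3] [51.7 13.8] 89.32
outer [746.7 315.7] [404.8 934.2] 0.91
```

View pics/w45.png

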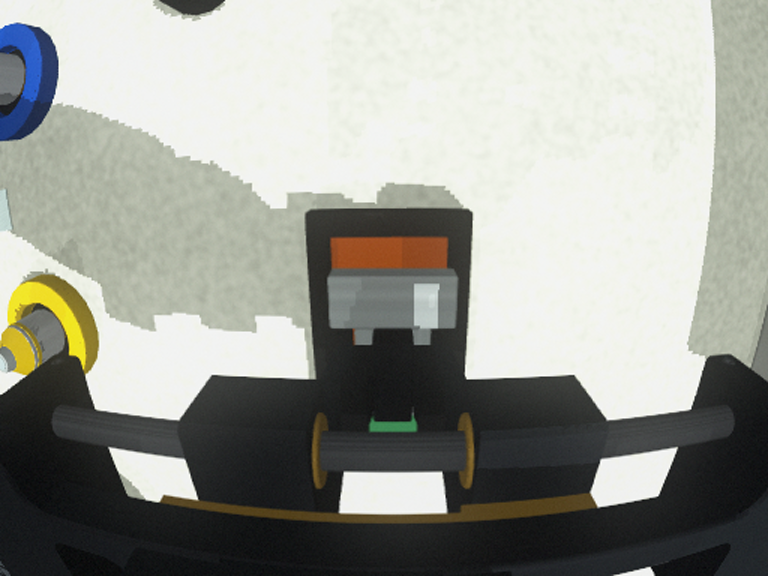

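send_rows(commands=[-0.001, -0.004, -0.02, 0, 0.002, 0, 1, 0, -0.003, -0.03, 0, 0, 0, 1, 0, 0, -0.028, 0, 0, 0, 1, 0, 0, -0.018, 0, 0, 0, 1, 0, 0, -0.01, 0, 0, 0, 1, 0, 0, -0.005, 0, 0, 0, 1, 0, 0, 0, 0, 0, 0, 1])

```text
clock: 41.35
tool_pos: [0.5948, 0.3463, 0.0297]
eef_rot: [0.004, 0.707, -0.004, 0.707]
contact_force: [0.6, 0.3, -0.8]
opening: 0.153
```

```bash
python3 - <<'E'
from tray import *
s=snap("wrist","w46")
try: tray(s,None)
except Exception as e: print(e)
E
```

```text
t 41.4 tcp [0.5949 0.3463 0.0299] jaw [ 0.011  1.    -0.   ] down [-0.001 -0.    -1.   ] F [-0.18 -0.69 -1.54] op 0.158
orange [571.6 348.5] [54.  25.3] 89.35
orange-top [569.1 348.5] [51.5 24.1] 89.35
outer [709.6 316.2] [331.7 776.2] 1.07
```

View pics/w46.png

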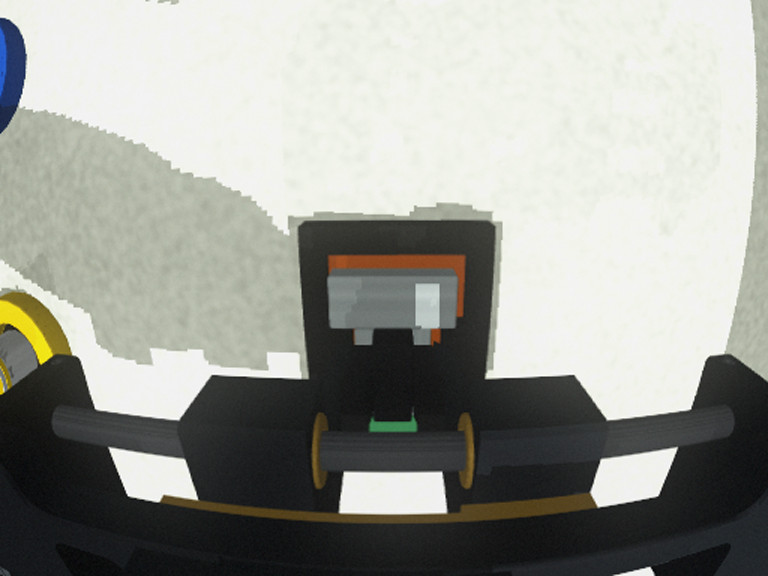

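```bash
python3 - <<'E'
from tray import *
s=snap("wrist","w47")
a=plane(s,394/1.5,268/1.5,.0158,True);b=plane(s,394/1.5,255/1.5,.006,True)
print(a.round(4),b.round(4),"gap",(a-b)[0]*1000)
L=plane(s,328/1.5,300/1.5,.0278,True);R=plane(s,457/1.5,300/1.5,.0278,True)
print(L[1],R[1],(L[1]+R[1])/2)
cv2.imwrite("pics/w47c.png",cv2.resize(s["image"][140:240,190:335],None,fx=5,fy=5,interpolation=cv2.INTER_CUBIC))
E
```

```text
t 41.45 tcp [0.595  0.3464 0.0301] jaw [ 0.011  1.    -0.   ] down [-0.001 -0.    -1.   ] F [ 0.32  1.19 -0.21] op 0.155
[0.5618 0.3477 0.0158] [0.5592 0.3478 0.006 ] gap 2.6108852872820387
0.3242121517728874 0.36989882304665433 0.3470554874097709
```

View pics/w47c.png

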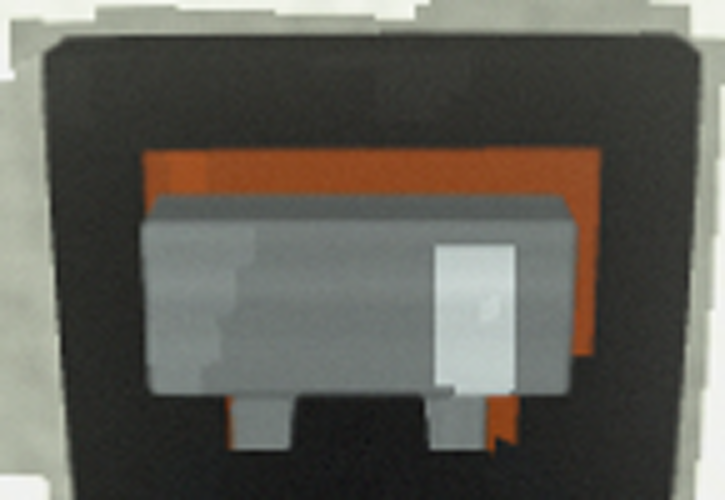

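send_rows(commands=[-0.002, 0.005, 0, 0, 0, 0, 1, 0, 0, -0.008, 0, 0, 0, 1, 0, 0, -0.012, 0, 0, 0, 1, 0, 0, -0.008, 0, 0, 0, 1, 0, 0, -0.004, 0, 0, 0, 1, 0, 0, 0, 0, 0, 0, 1])

```text
clock: 42.05
tool_pos: [0.5948, 0.3483, 0.0222]
eef_rot: [0.004, 0.707, -0.003, 0.707]
contact_force: [0.9, -0.3, -1.2]
opening: 0.156
```

```bash
python3 - <<'E'
from tray import *
s=snap("wrist","w48")
E
```

```text
t 42.1 tcp [0.5948 0.3483 0.0223] jaw [0.011 1.    0.001] down [ 0.001  0.001 -1.   ] F [ 0.15  0.44 -0.24] op 0.16
```

View pics/w48.png

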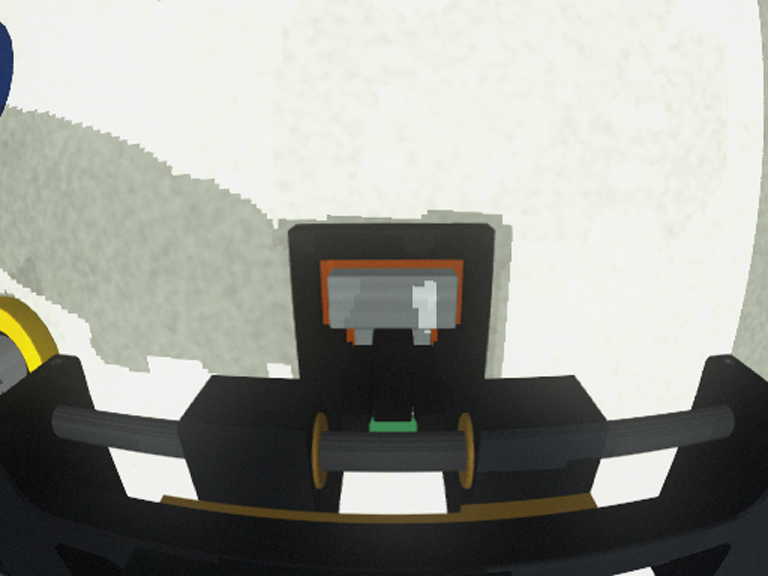

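Centred with an even orange gap left, right and behind. Lower the last ~2 mm.

send_rows(commands=[0, -0.001, -0.004, 0, 0, 0, 1, 0, 0, -0.004, 0, 0, 0, 1, 0, 0, -0.003, 0, 0, 0, 1, 0, 0, 0, 0, 0, 0, 1])

```text
clock: 42.5
tool_pos: [0.5951, 0.3482, 0.0202]
eef_rot: [0.004, 0.707, -0.003, 0.708]
contact_force: [0.2, -0.8, -1.3]
opening: 0.156
```

```bash
python3 - <<'E'
from tray import *
s=snap("wrist","w49")
E
```

```text
t 42.55 tcp [0.5951 0.3482 0.0201] jaw [0.011 1.    0.001] down [ 0.001  0.001 -1.   ] F [-0.2   0.37 -1.48] op 0.155
```

send_rows(commands=[0, 0, -0.002, 0, 0, 0, 1, 0, 0, -0.001, 0, 0, 0, 1, 0, 0, 0, 0, 0, 0, 1])

```text
clock: 42.85
tool_pos: [0.5951, 0.3483, 0.0201]
eef_rot: [0.004, 0.707, -0.003, 0.708]
contact_force: [-0.8, -0.1, -0.0]
opening: 0.154
```

```bash
python3 - <<'E'
from tray import *
for i in range(3): s=snap("wrist","w50")
E
```

```text
t 42.9 tcp [0.5951 0.3483 0.0201] jaw [0.011 1.    0.001] down [ 0.001  0.001 -1.   ] F [-0.15 -0.45  1.03] op 0.152
t 42.95 tcp [0.5951 0.3482 0.0201] jaw [0.011 1.    0.001] down [ 0.002  0.001 -1.   ] F [-0.39  0.64  1.74] op 0.16
t 43.0 tcp [0.5951 0.3483 0.0201] jaw [0.011 1.    0.001] down [ 0.001  0.001 -1.   ] F [-1.16  0.08  1.24] op 0.153
```

View pics/w50.png

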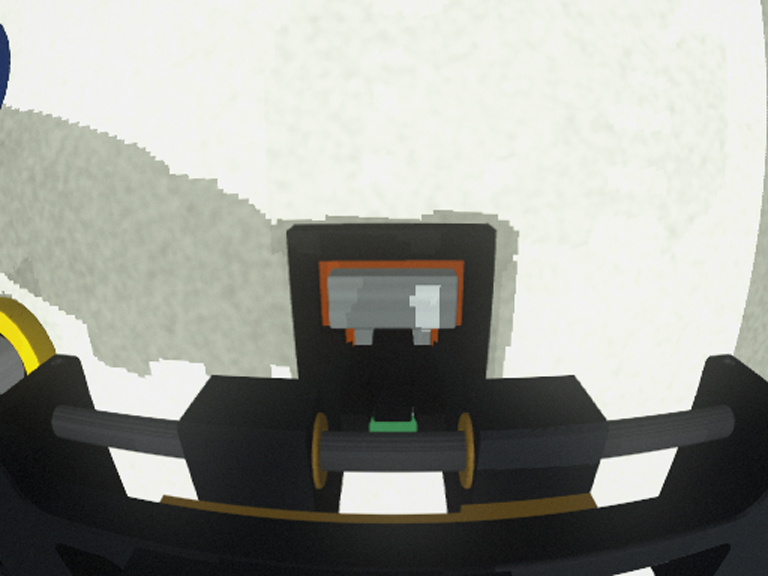

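Now upward force appears and z no longer moves: it rests on the floor. Release slowly and lift.

send_rows(commands=[0, 0, 0, 0, 0, 0, 0.8, 0, 0, 0, 0, 0, 0, 0.7, 0, 0, 0, 0, 0, 0, 0.6, 0, 0, 0, 0, 0, 0, 0.6, 0, 0, 0, 0, 0, 0, 0.6, 0, 0, 0, 0, 0, 0, 0.6])

```text
clock: 43.6
tool_pos: [0.5955, 0.3486, 0.0195]
eef_rot: [0.005, 0.706, -0.003, 0.708]
contact_force: [0.3, 0.9, -0.5]
opening: 0.399
```

send_rows(commands=[0, 0, 0.01, 0, 0, 0, 0.6, 0, 0, 0.03, 0, 0, 0, 0.6, 0, 0, 0.06, 0, 0, 0, 0.5, 0, 0, 0.1, 0, 0, 0, 0, 0, 0, 0.12, 0, 0, 0, 0, 0.03, 0, 0.12, 0, 0, 0, 0, 0.06, 0, 0.1, 0, 0, 0, 0, 0.06, 0, 0.06, 0, 0, 0, 0, 0.03, 0, 0.03, 0, 0, 0, 0, 0.01, 0, 0.01, 0, 0, 0, 0, 0, 0, 0, 0, 0, 0, 0])

```text
clock: 44.7
tool_pos: [0.6434, 0.35, 0.1985]
eef_rot: [0.006, 0.705, 0.0, 0.71]
contact_force: [1.1, -0.8, 0.3]
opening: 1.003
```

```bash
python3 - <<'E'
from tray import *
s=snap("wrist","w51")
cv2.imwrite("pics/w51c.png",cv2.resize(s["image"][40:200,180:340],None,fx=4,fy=4,interpolation=cv2.INTER_CUBIC))
s=snap("scene","s51")
E
```

```text
t 44.75 tcp [0.6431 0.35   0.1982] jaw [0.008 1.    0.008] down [ 0.007  0.008 -1.   ] F [ 0.23  0.29 -0.09] op 1.0
t 44.8 tcp [0.6426 0.3499 0.1974] jaw [0.007 1.    0.008] down [ 0.006  0.008 -1.   ] F [0.08 0.45 0.48] op 0.998
```

View pics/w51.png

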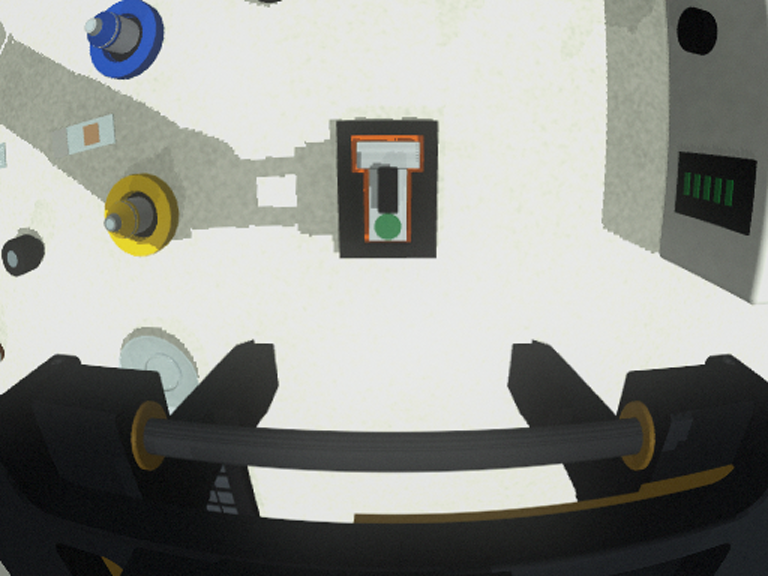

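View pics/s51.png

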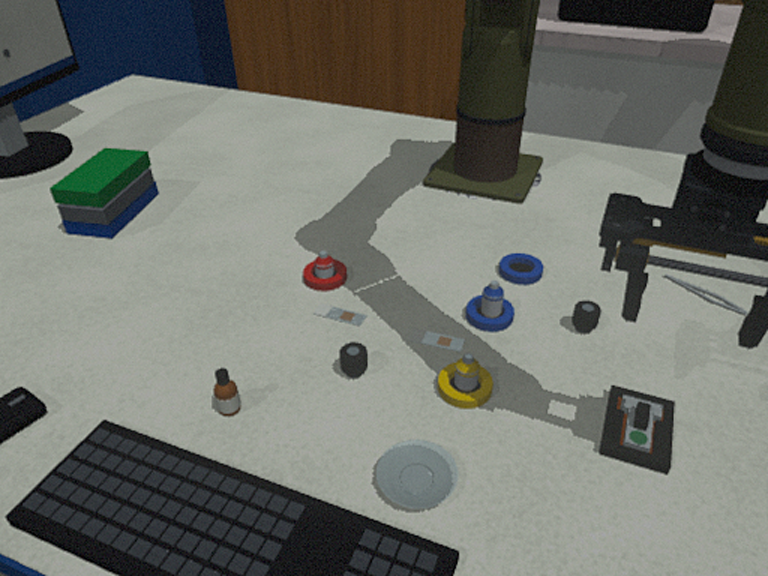

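send_rows(commands=[0, 0, 0, 0, 0, 0, 0, 0, 0, 0, 0, 0, 0, 0, 0, 0, 0, 0, 0, 0, 0, 0, 0, 0, 0, 0, 0, 0])

```text
clock: 45.2
tool_pos: [0.64, 0.3495, 0.1951]
eef_rot: [0.003, 0.707, -0.0, 0.707]
contact_force: [0.2, 0.2, -0.1]
opening: 0.999
```

```bash
python3 - <<'E'
from plant import telemetry,job
print(telemetry.get_state()['qd'].round(3)); print(job.finish_job())
E
```

```text
[-0.     0.002 -0.001  0.007  0.001 -0.001  0.001]
the job is handed in; nothing more can be done
None
```

The three objectives stand nose up in the wells of their own ring colour, and the slider lies flat in its tray. I placed red, yellow and blue, then the slider, and handed the job in at about 45 s of the 115 s allowed. Blue went into the blue holder farther from the base. Each piece was lowered onto its floor, released there slowly, and the arm then moved clear.

- **Objectives:** The last wrist and scene pictures show them upright in their wells.
- **Slider:** It lies flat with an orange gap all round. It stopped descending and pushed back with about 1 N before I let go. The gripper was 0.197 m up with no contact force.
- **Eyepieces:** Both are still standing in the last scene picture; I compared that by eye and did not measure them again.
- **Disagreements:** My first hand-picked estimates from the scene camera and the top camera differed by up to about 10 mm, so I placed everything by the wrist camera. The wrist camera itself read about 1 mm off sideways against the jaws, well inside the 4 to 6 mm of play. The arm also drifted or overshot by up to 20 mm after faster moves, which I corrected before each grasp and placing.

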